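# Put the flat scraper away in the tray

### The job

The flat steel scraper lies flat in the shallow channel on the sealed crate's lid, too thin and too closely framed to pick up there: press on it lightly and slide it out over the lid's front edge until some 35 mm overhang, then take it by the overhanging end. Lay it flat in the pulled-out tray of the other crate, let go of it, and only then push the tray fully in. Be gentle with the lid and the tray, do not let the scraper fall on the counter, and leave everything else where it stands.

Things in the scene. Friction and masses are not known exactly. Their poses are not given: they have to be found in the camera images.
- sealed_crate: fixed grey crate 220 x 180, lid 230 (x) x 190 (y), top 130 high, black clips on both sides. Origin centre of its underside; +x from the lid's front edge (facing the robot) to the back, z up. On the lid a raised U-shaped rib 6 high, 10 wide frames a flat channel 68 wide about y = 0, closed at the back (x = +28), open at the front edge (x = -115)
- panel: the channel's floor, a thin springy panel held only at the back rib; origin mid-way along that held edge, on its upper face, axes as sealed_crate (tilting as it sinks). It sinks under a press, little near the back and ever more (up to some 15 mm) towards the front edge, so depth does not tell the force. No finger fits beside the scraper, nor behind it at first. A steady press of 7 to 12 N drags it, with a little slip
- lid_edge (a point): middle of the unpressed channel floor at the lid's front edge, 130 above the counter; axes as sealed_crate. Below it the crate's front wall is set back 5 and begins 30 down; the space in front is free
- scraper_centre (a point): centre (half-way up) of the scraper: plain flat steel plate 105 (x) x 60 (y) x 3 (z), about 0.14 kg, with a small dark hang-hole mark near its rear (+x) end. Lies in the lid's channel, long side along it
- tray_in (a point): on the tray's inner floor, 14 above the counter, at the middle of the foot of the front panel's inside; moves with the tray. x runs from the front panel into the crate, y across, z up. Inner floor 196 long from here, 154 wide; side walls 46 high, 4 thick. Only the pulled-out part can be reached from above
- tray_front (a point): middle of the top edge of the tray's front panel, on its outer face, 79 above the counter; axes as tray_in. The panel is 174 wide, 8 thick, from 9 to 79 above the counter; the tray is pushed in (+x) on its outer face
- tray (a joint): how far the tray is pulled out, m: 0 fully in (hard stop), 0.155 fully out. Stays where left; about 2 N of friction plus 6 N per m/s
- tray_crate: the grey crate with the pull-out tray, fixed, 220 x 180, 105 high, open front (-x) faces the robot. Origin centre of its underside, z up, x from front to back
- colander: stainless colander, a bowl 170 across and 85 high with two small loop handles (196 over these), on the counter between the crates; origin centre of its underside. To be left alone
- vase: white ceramic vase, 104 across, 180 high, behind the colander; origin centre of its underside. To be left alone
- honey_dipper: bamboo honey dipper lying on the counter between the crates, 160 long, 28 thick at the ribbed head; origin under its middle, x along it. To be left alone
- jar: small amber jar, 48 across, 50 high, standing on the sealed crate's lid behind the back rib; origin centre of its underside. To be left alone
- mug: white mug, 76 across, 85 high, handle to one side, standing at the back of the tray crate's top; origin centre of its underside. To be left alone
Mind the look-alikes: they are no part of the job. Of the things that look like the part that bears scraper_centre, the middle-sized one is meant.

How it is judged:
By the outcome, as a careful person would: the job done as asked, in the order asked, and still so for the second after the job is handed in, with the robot touching nothing.
It also fails if it takes over 72 s, if anything falls off the work surface, if the arm or the gripper's body presses on something with over 40 N, if the wrist force passes 120 N, or if a joint passes its speed limit or range.

### The arm

A 7-joint arm with a two-finger parallel gripper is mounted at the origin on the work surface. World frame = base frame: x ahead of the robot, y to its left, z up, the work surface at z = 0. Lengths are in mm, angles in rad, forces in N, time in s.
With the tool pointing down it reaches from about 425 to 925 mm from the base axis. Payload 6.8 kg.
Tool frame: the origin (TCP) lies between the finger pads; the fingertips stand 14 mm ahead of it and the grasp point (between the pads) lies 5 mm behind it; z points along the fingers, y is the direction in which the jaws open and shut (so a half turn about z gives the same grasp; the last joint's range is limited). The gripper opens to 88 mm and grips with 3 to 60 N. Pads are 20 mm wide; open, the fingers measure 115 mm over their backs; the gripper's body (75 mm by 178 mm) begins 61 mm behind the grasp point.
Start: joints at [-1.224, 0.477, 0.022, 1.555, -0.011, 1.109, -0.083], TCP at [296.515, 606.404, 236.664] pointing down, gripper open.
Joint ranges: [-2.96, 2.96], [-0.34, 2.1], [-1.41, 1.46], [0.24, 2.44], [-1.37, 4.51], [0.17, 1.92], [-2.96, 2.96]. Speed limits (rad/s): [2.39, 2.39, 3.14, 3.14, 3.14, 3.14, 3.14].

### API

Orientations are given as [roll, pitch, yaw] about the fixed x, y, z axes, in that order (R = Rz(yaw) Ry(pitch) Rx(roll)).
In Python, from station import bot gives the robot as it stands.
- The arm moves only by the tool apply_moves, never from a script. Its argument "increments" is a list of rows, each an object with "grip": the closure in counts, from 0 (fully open) to 255 (shut); "dp": the shift along the tool's x, y, z in m, a list of three; "twist": the turn, a rotation vector about the tool's x, y, z in degrees, a list of three. In form: [{"grip": grip, "dp": [tx, ty, tz], "twist": [wx, wy, wz]}, ...]. A call has 1 to 8 rows; each row is the pose to reach, as a shift and turn from the pose measured when the call began, along the tool's axes at that moment; what a row does not reach only later rows make up. A row lasts 1/12 s, in which the tool goes at most 41.7 mm and 7.16 degrees, less where a joint would pass 70% of its speed; a pose out of reach is approached as far as the arm can. A call with a gripper value outside its range is refused whole. The fingers move at their own pace and stop on an object; "grip_force" is the grip in N (left out, the last holds). Time passes only in rows, so rows that repeat a pose let the fingers close. It gives the time, the measured TCP pose, the force and the opening at its end, in the units of the state.
- bot.get_state(): the state, without advancing time (a new reading comes with each control period).
- bot.grab_frame(name): name is "scene" or "top" or "wrist"; returns the picture (480x640x3 uint8, red, green, blue); there is no depth.
- bot.get_calibration(name): a dict with "fx", "fy", "cx", "cy" (pixels), "D" ([k1, k2, p1, p2, k3] as OpenCV has them; the pictures are not rectified), "rvec" (rotation vector, rad) and "tvec" (3), from world to camera coordinates, as OpenCV has them. Camera axes: x right, y down, z forward; pixel columns grow to the right and rows downward; lengths in mm; the calibration is good to about 2 mm. A picture is of the moment at which its call begins: read the wrist's pose just before it. get_calibration takes no time and is no camera call; for the wrist camera it gives the pose at the moment of the call.
- bot.job_done(): hands the job in, once; it reports no verdict.
The state is a dict: "t": time; "qpos": joint angles; "qd": joint speeds; "joint_torque": joint torques, N m; "ee_pos": TCP position; "ee_rot": TCP orientation; "wrist_force": force on the tool from outside, world axes, zero at the start; "moment": the same for the moment, N m; "opening": opening from 0.0 (shut) to 1.0 (fully open).
Only numpy, scipy, OpenCV 4.12 (cv2) and the standard library are available. Lean on these libraries where they do the work, as an engineer would, in place of code of your own. Each camera call takes 0.05 s, during which the arm holds its last target.

## Working session

There is one attempt and no reset: what is moved stays moved. The work goes in short steps, Python scripts to look and compute and a tool call to move; the robot and the scene stay as the last step left them, time stands still between calls to the robot, and variables do not carry over. Pictures are saved under pics/ and viewed, and the job is handed in when it is done.

Besides the shell and the picture viewer there is one more tool, called after "Call:" in YAML: its name, and indented under it one key for each argument. apply_moves: Moves the arm, as the interface text tells. Its arguments: {"type":"object","properties":{"increments":{"type":"array"},"grip_force":{"type":"number"}},"required":["increments"]}

```bash
mkdir -p pics; ls
python3 - <<'E'
from station import bot
import cv2
s=bot.get_state()
for k,v in s.items(): print(k,v)
for n in ["scene","top","wrist"]:
    c=bot.get_calibration(n); print(n,c)
    cv2.imwrite(f"pics/{n}0.png",bot.grab_frame(n)[:,:,::-1])
E
```

```text
pics
t 0.0
qpos [-1.22413996  0.47778499  0.02231722  1.55642293 -0.01151019  1.10928511
 -0.08315071]
qd [ 0.00083244 -0.0008369   0.00205049  0.00152928  0.000449    0.00070293
 -0.0001944 ]
joint_torque [-1.15634259e-03 -5.82851279e+01  1.53353669e+00 -2.72610980e+01
 -5.44594636e-02  1.69049628e-02  1.54363852e-04]
ee_pos [296.23779635 605.89429386 235.70343334]
ee_rot [-3.13982342e+00  1.11561875e-04  2.68682302e+00]
wrist_force [-0.00591689  0.86635809  0.6833863 ]
moment [-0.03027283  0.00139056 -0.01379513]
opening 0.9962410609211162
scene {'fx': 506.54783561336035, 'fy': 506.54783561336035, 'cx': 309.9535867090608, 'cy': 240.70879509777836, 'D': array([-0.05482669,  0.        ,  0.        ,  0.        ,  0.        ]), 'rvec': array([ 1.14780072,  2.60065648, -0.70477796]), 'tvec': array([ 356.55743212, -315.79863736, 1432.00683064])}
top {'fx': 535.593906436809, 'fy': 535.593906436809, 'cx': 316.6636545307749, 'cy': 245.36687761526105, 'D': array([0.02709526, 0.        , 0.        , 0.        , 0.        ]), 'rvec': array([ 2.092332  , -2.15274594,  0.2003205 ]), 'tvec': array([  32.82527028,  575.54052427, 1117.02532194])}
wrist {'fx': 380.9049843989104, 'fy': 380.9049843989104, 'cx': 316.1165808231805, 'cy': 245.3540393282277, 'D': array([-0.065707,  0.      ,  0.      ,  0.      ,  0.      ]), 'rvec': array([-2.4451194 , -1.5262412 , -0.22547685]), 'tvec': array([-674.74799903,  -35.76576617,  390.5631965 ])}
```

View pics/scene0.png

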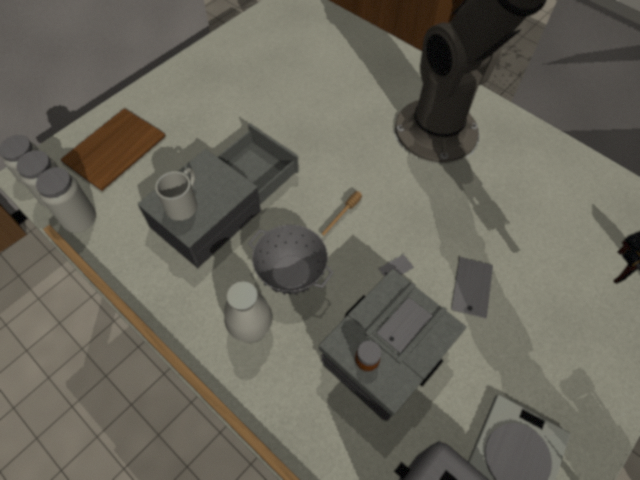

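View pics/top0.png

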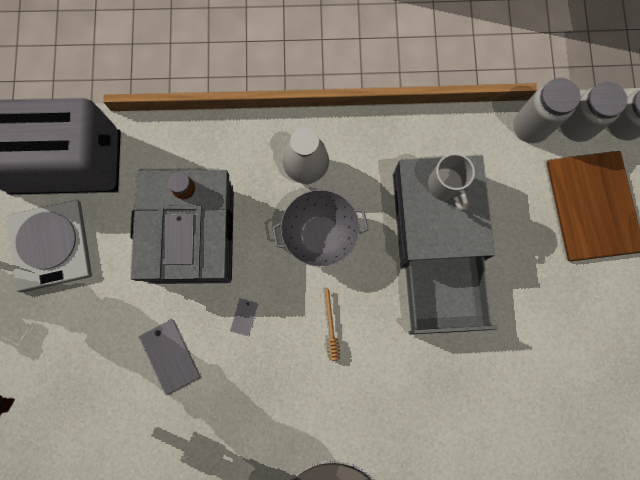

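View pics/wrist0.png

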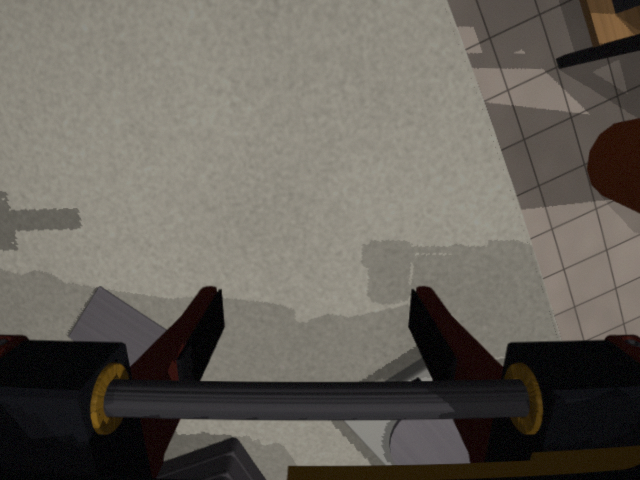

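The top view shows the sealed crate's lid around (182,225) with the scraper in its channel (179,238). There are look-alike plates on the counter at (170,357) and (244,317), and the tray is pulled out at (452,293). I'll zoom in for the corners.

```bash
cat > h.py <<'E'
import numpy as np, cv2
from scipy.optimize import least_squares
from scipy.spatial.transform import Rotation as R
def cal(c):
    return np.array([[c['fx'],0,c['cx']],[0,c['fy'],c['cy']],[0,0,1]]),np.array(c['D']),np.array(c['rvec']),np.array(c['tvec'])
def proj(c,P):
    K,D,r,t=cal(c); return cv2.projectPoints(np.asarray(P,float).reshape(-1,1,3),r,t,K,D)[0][:,0]
def ray_z(c,uv,z):
    K,D,r,t=cal(c); n=cv2.undistortPoints(np.asarray(uv,float).reshape(-1,1,2),K,D)[:,0]
    M=cv2.Rodrigues(r)[0]; C=-M.T@t
    d=np.c_[n,np.ones(len(n))]@M
    return C+d*((z-C[2])/d[:,2])[:,None]
def crop(img,x0,y0,x1,y1,s,name):
    o=cv2.resize(img[y0:y1,x0:x1],None,fx=s,fy=s,interpolation=cv2.INTER_CUBIC)
    st=20
    for x in range((x0//st+1)*st,x1,st):
        cv2.putText(o,str(x),(int((x-x0)*s)-10,10),0,.35,(0,255,255),1); cv2.line(o,(int((x-x0+.5)*s),12),(int((x-x0+.5)*s),18),(0,255,255),1)
    for y in range((y0//st+1)*st,y1,st):
        cv2.putText(o,str(y),(0,int((y-y0)*s)+4),0,.35,(0,255,255),1); cv2.line(o,(24,int((y-y0+.5)*s)),(30,int((y-y0+.5)*s)),(0,255,255),1)
    cv2.imwrite(name,o)
E
python3 - <<'E'
from h import *
t=cv2.imread('pics/top0.png'); 
crop(t,120,155,250,290,4.4,'pics/c_top_lid.png')
crop(t,385,145,505,345,3,'pics/c_top_tray.png')
E
```

```text
(no output)
```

View pics/c_top_lid.png

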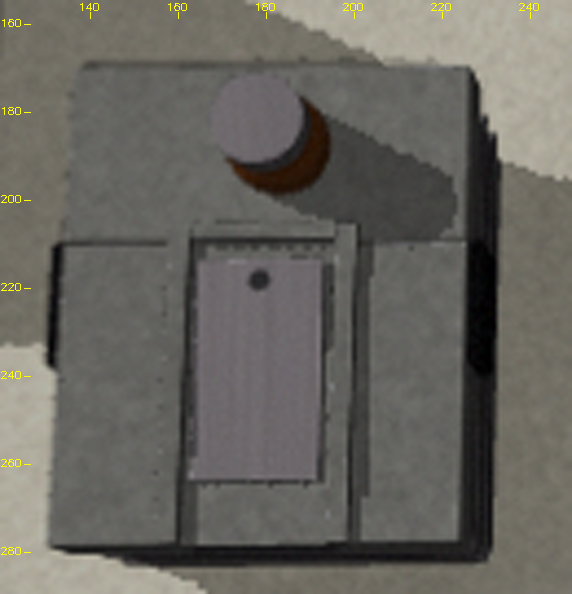

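View pics/c_top_tray.png

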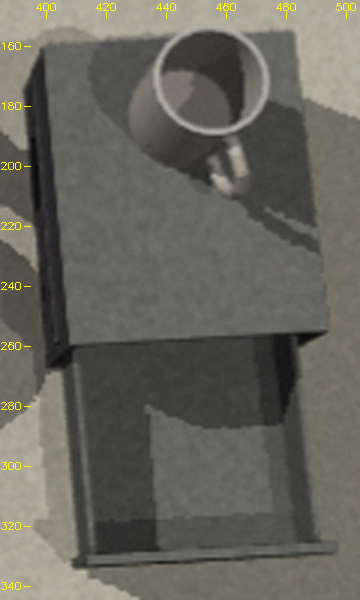

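Run:
```python
from h import *
from station import bot
c=bot.get_calibration('top')
def px(x0,y0,s,L): return [(x0+(u+.5)/s-.5,y0+(v+.5)/s-.5) for u,v in L]
def show(n,uv,z):
    P=ray_z(c,uv,z); print(n,P.round(1)[:,:2].tolist())
    for i in range(len(P)):
        d=P[(i+1)%len(P)]-P[i]; print('  ',np.hypot(*d[:2]).round(1),np.degrees(np.arctan2(d[1],d[0])).round(2))
    return P
P=show('lid TL TR BR BL',px(120,155,4.4,[(80,65),(468,66),(462,542),(50,546)]),130); print(P.mean(0))
P=show('scraper',px(120,155,4.4,[(197,258),(323,260),(320,481),(188,479)]),133); print(P.mean(0))
show('hole',px(120,155,4.4,[(259,280)]),133)
P=show('crate',px(385,145,3,[(43,45),(296,30),(328,330),(66,346)]),105); print(P.mean(0))
P=show('front L R',px(385,145,3,[(73,568),(336,551)]),79); print(P.mean(0))
show('traywall outer L: crate end/front; R',px(385,145,3,[(64,348),(78,558),(320,542),(296,334)]),60)
show('p1',px(160*0+140,320*0+315,1,[(0,5)]),3)
show('bigplate',[(140,336),(174,320),(200,376),(166,394)],3)
show('smallplate',[(239,299),(257,303),(248,335),(231,330)],3)
```

```text
lid TL TR BR BL [[734.5, 386.5], [729.0, 202.3], [500.5, 204.3], [504.2, 392.5]]
   184.3 -91.71
   228.5 179.49
   188.2 88.88
   230.3 -1.49
[617.07607478 296.38515623 130.        ]
scraper [[637.5, 328.0], [634.9, 269.2], [530.3, 269.1], [533.0, 329.5]]
   58.8 -92.54
   104.6 -179.91
   60.5 87.45
   104.6 -0.84
[583.91793392 298.95248017 133.        ]
hole [[626.1, 298.9]]
   0.0 0.0
crate [[749.2, -165.9], [754.8, -347.4], [536.4, -350.9], [530.3, -169.4]]
   181.6 -88.23
   218.5 -179.09
   181.5 91.92
   219.0 0.93
[ 642.68317991 -258.39557207  105.        ]
front L R [[379.3, -169.4], [386.1, -351.0]]
   181.7 -87.85
   181.7 92.15
[ 382.71110609 -260.15791857   79.        ]
traywall outer L: crate end/front; R [[536.0, -175.7], [386.5, -176.5], [393.1, -346.6], [541.4, -342.9]]
   149.5 -179.68
   170.3 -87.77
   148.4 1.46
   167.3 91.88
p1 [[428.7, 413.1]]
   0.0 0.0
bigplate [[393.6, 411.8], [426.4, 337.9], [303.7, 278.5], [268.2, 351.3]]
   80.8 -66.11
   136.3 -154.16
   80.9 116.0
   139.3 25.78
smallplate [[468.7, 193.7], [458.6, 153.5], [388.6, 173.8], [400.6, 211.4]]
   41.5 -104.11
   72.9 163.78
   39.5 72.26
   70.3 -14.58
```

The plate sizes come out right: the one in the channel measures 105 x 60 and is the middle-sized of the three. Its centre is near (584,299), with the lid's front edge at x≈502. I'll write a move planner next.

```bash
cat >> h.py <<'E'
def plan(s,p=None,rpy=None):
    Rc=R.from_euler('xyz',s['ee_rot']); p0=np.array(s['ee_pos'])
    p=p0 if p is None else np.array(p,float)
    Rt=Rc if rpy is None else R.from_euler('xyz',rpy)
    dp=Rc.inv().apply(p-p0)/1000; tw=np.degrees((Rc.inv()*Rt).as_rotvec())
    print('t',round(s['t'],2),'pos',p0.round(1),'rot',np.round(s['ee_rot'],4),'F',np.round(s['wrist_force'],2),'open',round(s['opening'],3))
    print('dp',dp.round(4).tolist(),'twist',tw.round(2).tolist(),'rows',np.ceil(max(np.linalg.norm(p-p0)/41.7,np.linalg.norm(tw)/7.16)))
E
python3 - <<'E'
from h import *
from station import bot
s=bot.get_state()
plan(s,[500,410,290],[np.pi,0,np.pi]); plan(s,[580,298,290],[np.pi,0,np.pi])
M=R.from_rotvec(bot.get_calibration('wrist')['rvec']); t=bot.get_calibration('wrist')['tvec']
C=-M.inv().apply(t); Rc=R.from_euler('xyz',s['ee_rot']); print('cam in tool',Rc.inv().apply(C-s['ee_pos']),(M*Rc).inv().as_matrix().round(3))
E
```

```text
t 0.15 pos [296.3 606.  235.9] rot [-3.1402e+00  1.0000e-04  2.6868e+00] F [ 0.96 -0.03 -0.25] open 0.999
dp [-0.269, -0.0867, -0.054] twist [-0.08, -0.01, -26.06] rows 7.0
t 0.15 pos [296.3 606.  235.9] rot [-3.1402e+00  1.0000e-04  2.6868e+00] F [ 0.96 -0.03 -0.25] open 0.999
dp [-0.3901, -0.1522, -0.0538] twist [-0.08, -0.01, -26.06] rows 11.0
cam in tool [  79.23305929    0.40158113 -147.70051911] [[-0.    -0.957 -0.29 ]
 [ 1.    -0.     0.001]
 [-0.001 -0.29   0.957]]
```

Call:
apply_moves:
  increments:
    - {"grip":255,"dp":[-0.269,-0.087,-0.054],"twist":[-0.08,0,-26.0]}
    - {"grip":255,"dp":[-0.269,-0.087,-0.054],"twist":[-0.08,0,-26.0]}
    - {"grip":255,"dp":[-0.269,-0.087,-0.054],"twist":[-0.08,0,-26.0]}
    - {"grip":255,"dp":[-0.39,-0.152,-0.054],"twist":[-0.08,0,-26.0]}
    - {"grip":255,"dp":[-0.39,-0.152,-0.054],"twist":[-0.08,0,-26.0]}
    - {"grip":255,"dp":[-0.39,-0.152,-0.054],"twist":[-0.08,0,-26.0]}
    - {"grip":255,"dp":[-0.39,-0.152,-0.054],"twist":[-0.08,0,-26.0]}
    - {"grip":255,"dp":[-0.39,-0.152,-0.054],"twist":[-0.08,0,-26.0]}
  grip_force: 20

```text
t: 0.82
ee_pos: [522.3, 363.2, 281.1]
ee_rot: [-3.141, -0.0, 3.141]
wrist_force: [-0.3, -0.5, -0.4]
opening: 0.429
```

Run:
```python
from h import *
from station import bot
s=bot.get_state()
print(s['qpos'].round(3)); plan(s,[560,298,270],[np.pi,0,np.pi])
```

```text
[-0.723  0.377  0.024  1.604 -0.01   1.161  0.873]
t 0.82 pos [522.3 363.2 281.1] rot [-3.1415e+00 -5.0000e-04  3.1406e+00] F [-0.33 -0.5  -0.43] open 0.429
dp [-0.0378, -0.0651, 0.0111] twist [-0.01, -0.03, -0.06] rows 2.0
```

Call:
apply_moves:
  increments:
    - {"grip":255,"dp":[-0.038,-0.065,0.011],"twist":[0,0,0]}
    - {"grip":255,"dp":[-0.038,-0.065,0.011],"twist":[0,0,0]}
    - {"grip":255,"dp":[-0.038,-0.065,0.011],"twist":[0,0,0]}
    - {"grip":255,"dp":[-0.038,-0.065,0.011],"twist":[0,0,0]}
    - {"grip":255,"dp":[-0.038,-0.065,0.011],"twist":[0,0,0]}

```text
t: 1.23
ee_pos: [559.8, 298.7, 269.9]
ee_rot: [3.141, -0.001, 3.141]
wrist_force: [-0.4, 0.4, -0.0]
opening: 0.057
```

Run:
```python
from h import *
from station import bot
import json
s=bot.get_state(); c=bot.get_calibration('wrist')
json.dump({k:(v.tolist() if hasattr(v,'tolist') else v) for k,v in c.items()},open('c1.json','w'))
cv2.imwrite('pics/w1.png',bot.grab_frame('wrist')[:,:,::-1])
plan(s)
```

```text
t 1.23 pos [559.8 298.7 269.9] rot [ 3.1413e+00 -1.3000e-03  3.1407e+00] F [-0.38  0.45 -0.01] open 0.057
dp [0.0, 0.0, 0.0] twist [0.0, 0.0, 0.0] rows 0.0
```

View pics/w1.png

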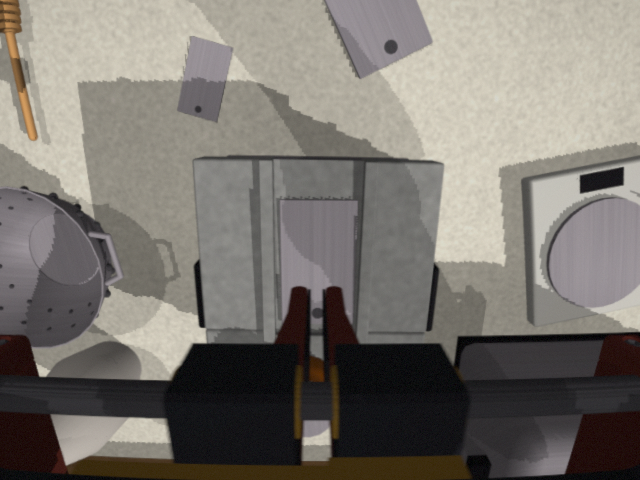

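The wrist view shows the lid's front edge running from (194,158) to (443,163). The scraper's front corners are at (279,198) and (357,200).

Run:
```python
from h import *
import json
c=json.load(open('c1.json'))
crop(cv2.imread('pics/w1.png'),185,145,455,345,2.9,'pics/c_w1.png')
print(ray_z(c,[(194,158),(443,163),(274,159),(365,161)],130).round(1).tolist())
print(ray_z(c,[(279,198),(357,200),(317,313)],133).round(1).tolist())
```

```text
[[499.7, 208.0, 130.0], [503.6, 393.9, 130.0], [500.9, 267.8, 130.0], [502.4, 335.3, 130.0]]
[[529.6, 271.0, 133.0], [531.2, 329.8, 133.0], [625.4, 299.6, 133.0]]
```

View pics/c_w1.png

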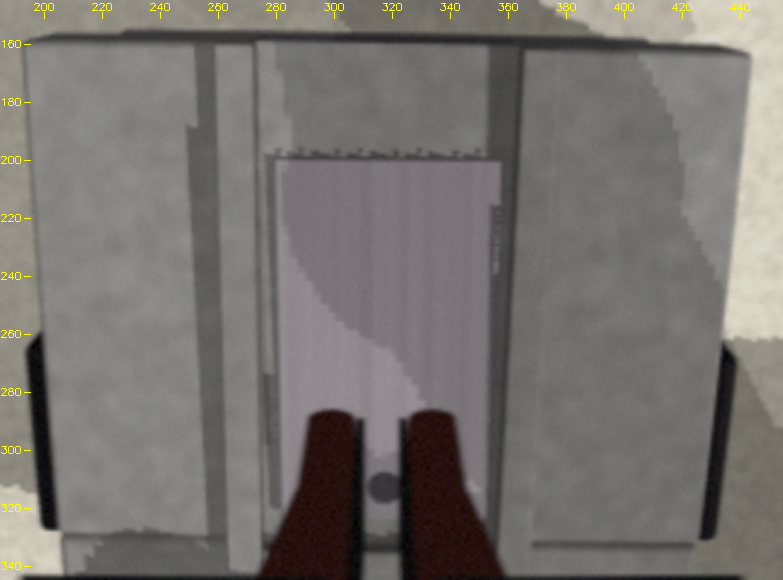

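Run:
```python
from h import *
from station import bot
s=bot.get_state()
plan(s,[614,298.8,165],[np.pi,0,np.pi-.021])
```

```text
t 1.28 pos [559.3 299.7 270. ] rot [ 3.1410e+00 -1.2000e-03 -3.1407e+00] F [-0.32  1.5  -0.46] open 0.021
dp [-0.0548, -0.001, 0.1049] twist [0.04, -0.07, 1.26] rows 3.0
```

Call:
apply_moves:
  increments:
    - {"grip":255,"dp":[-0.055,-0.001,0.04],"twist":[0,-0.07,1.2]}
    - {"grip":255,"dp":[-0.055,-0.001,0.08],"twist":[0,-0.07,1.2]}
    - {"grip":255,"dp":[-0.055,-0.001,0.105],"twist":[0,-0.07,1.2]}
    - {"grip":255,"dp":[-0.055,-0.001,0.105],"twist":[0,-0.07,1.2]}
    - {"grip":255,"dp":[-0.055,-0.001,0.105],"twist":[0,-0.07,1.2]}
    - {"grip":255,"dp":[-0.055,-0.001,0.105],"twist":[0,-0.07,1.2]}

```text
t: 1.78
ee_pos: [614.0, 300.8, 166.9]
ee_rot: [3.139, 0.001, 3.124]
wrist_force: [-0.1, -0.5, 0.8]
opening: 0.002
```

Call:
apply_moves:
  increments:
    - {"grip":255,"dp":[0,0,0.006],"twist":[0,0,0]}
    - {"grip":255,"dp":[0,0,0.012],"twist":[0,0,0]}
    - {"grip":255,"dp":[0,0,0.012],"twist":[0,0,0]}

```text
t: 2.03
ee_pos: [613.7, 301.6, 155.6]
ee_rot: [3.138, 0.002, 3.125]
wrist_force: [-0.3, -0.5, -0.9]
opening: 0.007
```

Run:
```python
from h import *
from station import bot
plan(bot.get_state(),[614,298.8,148],[np.pi,0,np.pi-.021])
```

```text
t 2.03 pos [613.7 301.6 155.6] rot [3.1383e+00 2.1000e-03 3.1247e+00] F [-0.32 -0.54 -0.91] open 0.007
dp [-0.0003, -0.0028, 0.0076] twist [0.19, 0.12, 0.23] rows 1.0
```

Call:
apply_moves:
  increments:
    - {"grip":255,"dp":[0,-0.003,0.004],"twist":[0.2,0.1,0.2]}
    - {"grip":255,"dp":[0,-0.003,0.006],"twist":[0.2,0.1,0.2]}
    - {"grip":255,"dp":[0,-0.003,0.006],"twist":[0.2,0.1,0.2]}

```text
t: 2.28
ee_pos: [613.6, 298.2, 149.4]
ee_rot: [-3.141, 0.0, 3.121]
wrist_force: [-0.5, -0.8, -0.2]
opening: 0.005
```

Call:
apply_moves:
  increments:
    - {"grip":255,"dp":[0,0,0.002],"twist":[0,0,0]}
    - {"grip":255,"dp":[0,0,0.002],"twist":[0,0,0]}

```text
t: 2.45
ee_pos: [613.7, 298.1, 147.3]
ee_rot: [-3.141, 0.0, 3.121]
wrist_force: [0.4, 0.5, -0.5]
opening: 0.004
```

Call:
apply_moves:
  increments:
    - {"grip":255,"dp":[0,0,0.002],"twist":[0,0,0]}
    - {"grip":255,"dp":[0,0,0.002],"twist":[0,0,0]}

```text
t: 2.62
ee_pos: [613.7, 298.2, 146.6]
ee_rot: [-3.141, 0.0, 3.121]
wrist_force: [-3.0, -2.0, 11.0]
opening: 0.013
```

Call:
apply_moves:
  increments:
    - {"grip":255,"dp":[0.003,0,0.001],"twist":[0,0,0]}
    - {"grip":255,"dp":[0.006,0,0.001],"twist":[0,0,0]}

```text
t: 2.78
ee_pos: [609.3, 298.5, 146.9]
ee_rot: [3.14, 0.004, 3.12]
wrist_force: [2.8, -0.2, 4.8]
opening: 0.007
```

Run:
```python
from h import *
from station import bot
plan(bot.get_state())
```

```text
t 2.78 pos [609.3 298.5 146.9] rot [3.1405 0.0039 3.1199] F [ 2.78 -0.18  4.82] open 0.007
dp [0.0, 0.0, 0.0] twist [0.0, 0.0, 0.0] rows 0.0
```

Call:
apply_moves:
  increments:
    - {"grip":255,"dp":[0,0,0.0015],"twist":[0,-0.2,0]}
    - {"grip":255,"dp":[0.004,0,0.0017],"twist":[0,-0.2,0]}

```text
t: 2.95
ee_pos: [607.1, 298.7, 146.5]
ee_rot: [3.139, 0.011, 3.119]
wrist_force: [4.7, -0.4, 4.8]
opening: 0.006
```

Call:
apply_moves:
  increments:
    - {"grip":255,"dp":[0.003,0,0.0013],"twist":[0,0,0]}
    - {"grip":255,"dp":[0.006,0,0.0013],"twist":[0,0,0]}

```text
t: 3.12
ee_pos: [602.9, 299.0, 146.5]
ee_rot: [3.138, 0.015, 3.119]
wrist_force: [3.3, 0.0, 5.1]
opening: 0.001
```

Run:
```python
from h import *
from station import bot
plan(bot.get_state())
c=bot.get_calibration('wrist')
cv2.imwrite('pics/w2.png',bot.grab_frame('wrist')[:,:,::-1])
plan(bot.get_state())
```

```text
t 3.12 pos [602.9 299.  146.5] rot [3.1376 0.0154 3.1187] F [3.34 0.02 5.09] open 0.001
dp [0.0, 0.0, 0.0] twist [0.0, 0.0, 0.0] rows 0.0
t 3.17 pos [602.1 299.1 146.4] rot [3.1378 0.0144 3.1192] F [ 2.72 -0.35  5.14] open 0.004
dp [0.0, 0.0, 0.0] twist [0.0, 0.0, 0.0] rows 0.0
```

View pics/w2.png

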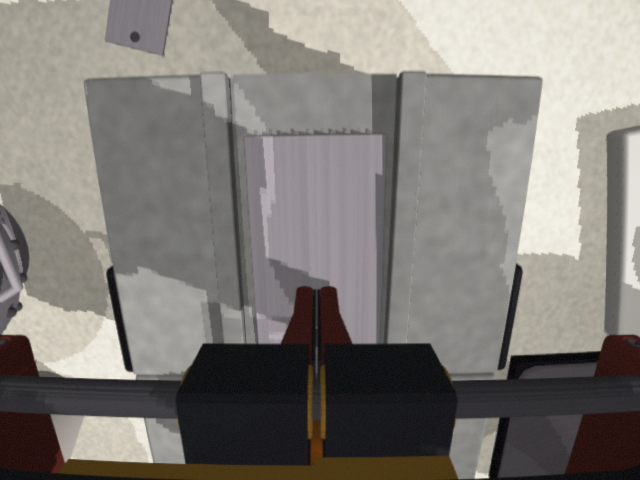

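```bash
cat > fr.py <<'E'
from h import *
from station import bot
import sys
def look(name):
    c=bot.get_calibration('wrist'); im=bot.grab_frame('wrist'); cv2.imwrite(name,im[:,:,::-1]); return c
E
python3 - <<'E'
from h import *
from station import bot
c=bot.get_calibration('wrist')
print(ray_z(c,[(245,135),(383,134)],133),ray_z(c,[(88,79),(541,79)],130))
plan(bot.get_state(),[598,299.2,145.0],[np.pi,0,np.pi-.021])
E
```

```text
[[524.21870183 272.10809615 133.        ]
 [525.10175194 328.12158622 133.        ]] [[499.63370154 208.73987086 130.        ]
 [503.73170762 393.35922206 130.        ]]
t 3.17 pos [602.1 299.1 146.4] rot [3.1378 0.0144 3.1192] F [ 2.72 -0.35  5.14] open 0.004
dp [0.0041, -0.0, 0.0013] twist [0.22, 0.83, -0.08] rows 1.0
```

Call:
apply_moves:
  increments:
    - {"grip":255,"dp":[0,0,0.0016],"twist":[0.2,0.8,0]}
    - {"grip":255,"dp":[0,0,0.0016],"twist":[0.2,0.8,0]}

```text
t: 3.33
ee_pos: [602.3, 299.2, 145.9]
ee_rot: [3.141, 0.0, 3.119]
wrist_force: [-1.5, -2.9, 11.0]
opening: 0.008
```

Call:
apply_moves:
  increments:
    - {"grip":255,"dp":[0.002,0,0.0015],"twist":[0,0,0]}
    - {"grip":255,"dp":[0.005,0,0.0017],"twist":[0,0.3,0]}

```text
t: 3.5
ee_pos: [599.8, 299.4, 146.1]
ee_rot: [3.139, 0.0, 3.118]
wrist_force: [5.0, -0.3, 7.8]
opening: 0.005
```

Run:
```python
from h import *
from station import bot
s=bot.get_state(); p=s['ee_pos']
plan(s,[p[0]-6,p[1],p[2]],[np.pi,0,np.pi-.021])
```

```text
t 3.5 pos [599.8 299.4 146.1] rot [3.1394e+00 4.0000e-04 3.1183e+00] F [ 4.99 -0.27  7.81] open 0.005
dp [0.006, -0.0001, -0.0] twist [0.13, 0.03, -0.13] rows 1.0
```

Call:
apply_moves:
  increments:
    - {"grip":255,"dp":[0.004,0,0.0019],"twist":[0.1,0.3,-0.1]}
    - {"grip":255,"dp":[0.008,0,0.002],"twist":[0.1,0.3,-0.1]}

```text
t: 3.67
ee_pos: [594.5, 299.8, 145.9]
ee_rot: [3.139, 0.001, 3.119]
wrist_force: [4.5, -0.2, 7.5]
opening: 0.009
```

Call:
apply_moves:
  increments:
    - {"grip":255,"dp":[0.004,0,0.0019],"twist":[0.1,0.3,-0.1]}
    - {"grip":255,"dp":[0.008,0,0.002],"twist":[0.1,0.3,-0.1]}

```text
t: 3.83
ee_pos: [589.0, 300.3, 145.6]
ee_rot: [3.139, 0.001, 3.12]
wrist_force: [4.7, -0.0, 7.2]
opening: 0.003
```

Run:
```python
from fr import *
c=look('pics/w3.png')
s=bot.get_state(); p=s['ee_pos']
plan(s,[p[0]-6,p[1],p[2]],[np.pi,0,np.pi-.021])
```

```text
t 3.88 pos [587.9 300.4 145.4] rot [ 3.1390e+00 -3.0000e-04  3.1206e+00] F [ 2.04 -0.66  7.01] open 0.005
dp [0.006, -0.0001, 0.0] twist [0.15, -0.02, -0.0] rows 1.0
```

View pics/w3.png

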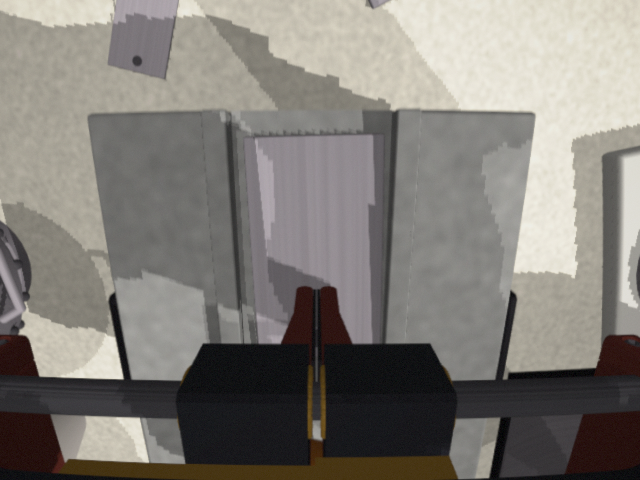

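Now the scraper moves with the finger: its front corners stay at (246,136) and (385,135) in the picture while the arm advances. I'll continue.

Call:
apply_moves:
  increments:
    - {"grip":255,"dp":[0.004,0,0.0021],"twist":[0.1,0.3,0]}
    - {"grip":255,"dp":[0.008,0,0.0023],"twist":[0.1,0.3,0]}
    - {"grip":255,"dp":[0.012,0,0.0025],"twist":[0.1,0.3,0]}

```text
t: 4.13
ee_pos: [578.2, 301.1, 144.7]
ee_rot: [3.139, -0.0, 3.12]
wrist_force: [3.8, -0.3, 7.5]
opening: 0.012
```

Call:
apply_moves:
  increments:
    - {"grip":255,"dp":[0.004,0,0.0022],"twist":[0.1,0.3,0]}
    - {"grip":255,"dp":[0.008,0,0.0025],"twist":[0.1,0.3,0]}
    - {"grip":255,"dp":[0.012,0,0.0028],"twist":[0.1,0.3,0]}

```text
t: 4.38
ee_pos: [568.8, 301.7, 143.7]
ee_rot: [3.138, -0.0, 3.119]
wrist_force: [4.2, 0.7, 7.9]
opening: 0.004
```

Run:
```python
from fr import *
s=bot.get_state(); p=s['ee_pos']
plan(s,[p[0]-6,p[1],p[2]],[np.pi,0,np.pi-.021])
```

```text
t 4.38 pos [568.8 301.7 143.7] rot [ 3.1382e+00 -2.0000e-04  3.1191e+00] F [4.17 0.68 7.86] open 0.004
dp [0.006, -0.0001, 0.0] twist [0.19, -0.01, -0.09] rows 1.0
```

Call:
apply_moves:
  increments:
    - {"grip":255,"dp":[0.004,-0.0005,0.0023],"twist":[0.2,0.3,0]}
    - {"grip":255,"dp":[0.008,-0.0005,0.0028],"twist":[0.2,0.3,0]}
    - {"grip":255,"dp":[0.012,-0.0005,0.0033],"twist":[0.2,0.3,0]}

```text
t: 4.63
ee_pos: [559.4, 302.1, 142.4]
ee_rot: [3.139, 0.0, 3.118]
wrist_force: [4.7, -0.5, 7.6]
opening: 0.007
```

Run:
```python
from fr import *
c=look('pics/w4.png'); cv2.imwrite('pics/s4.png',bot.grab_frame('scene')[150:450,250:550,::-1])
s=bot.get_state(); p=s['ee_pos']
plan(s,[p[0]-6,p[1],p[2]],[np.pi,0,np.pi-.021])
```

```text
t 4.73 pos [558.4 302.1 142.2] rot [ 3.1396e+00 -1.1000e-03  3.1190e+00] F [2.43 0.14 8.  ] open 0.005
dp [0.006, -0.0001, 0.0] twist [0.12, -0.06, -0.09] rows 1.0
```

View pics/w4.png

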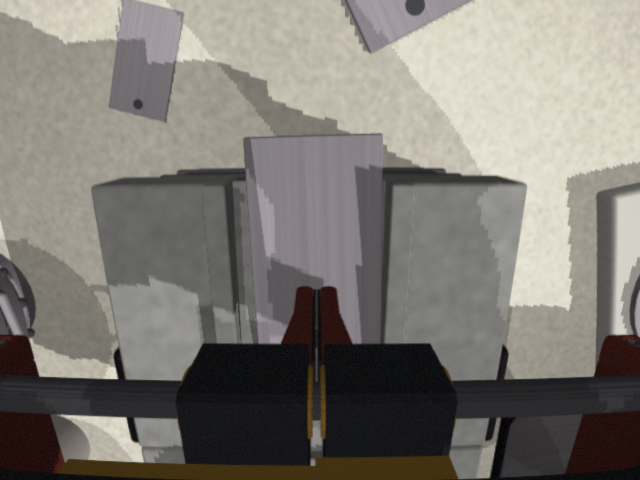

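The front end now overhangs by roughly 21 mm, with its edge at row 135 and the lid edge at row ~180. It needs about 14 mm more.

Call:
apply_moves:
  increments:
    - {"grip":255,"dp":[0.004,0,0.0024],"twist":[0.1,0.3,-0.1]}
    - {"grip":255,"dp":[0.008,0,0.003],"twist":[0.1,0.3,-0.1]}
    - {"grip":255,"dp":[0.012,0,0.0036],"twist":[0.1,0.3,-0.1]}

```text
t: 4.98
ee_pos: [549.4, 302.9, 140.8]
ee_rot: [3.139, -0.0, 3.12]
wrist_force: [4.6, -1.4, 9.1]
opening: 0.009
```

Call:
apply_moves:
  increments:
    - {"grip":255,"dp":[0.004,0,0.0024],"twist":[0.1,0.3,0]}
    - {"grip":255,"dp":[0.006,0,0.0026],"twist":[0.1,0.3,0]}

```text
t: 5.15
ee_pos: [546.5, 303.1, 140.3]
ee_rot: [3.138, 0.001, 3.119]
wrist_force: [5.4, -0.3, 9.6]
opening: 0.007
```

Run:
```python
from fr import *
c=look('pics/w5.png')
print(ray_z(c,[(245,135),(383,134)],129))
s=bot.get_state(); p=s['ee_pos']
plan(s,[p[0]-6,p[1],p[2]],[np.pi,0,np.pi-.021])
```

```text
[[468.40961135 276.36875498 129.        ]
 [469.31306923 332.02017947 129.        ]]
t 5.2 pos [546.  303.2 140.2] rot [3.1383e+00 5.0000e-04 3.1190e+00] F [ 4.27 -1.37  8.56] open 0.006
dp [0.006, -0.0001, -0.0] twist [0.19, 0.03, -0.09] rows 1.0
```

View pics/w5.png

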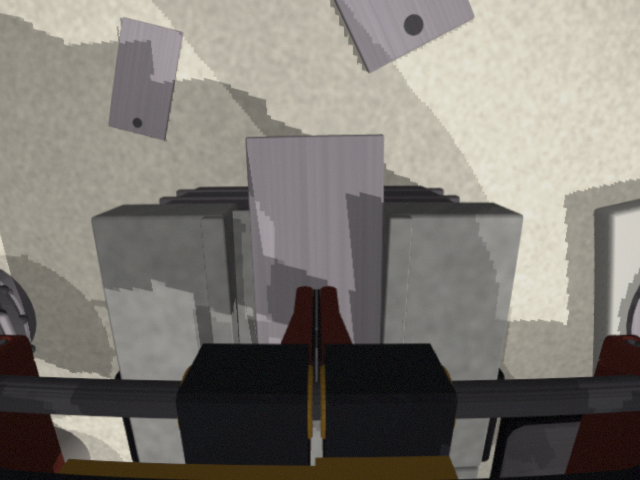

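Call:
apply_moves:
  increments:
    - {"grip":255,"dp":[0.003,0,0.0026],"twist":[0.1,0.2,0]}
    - {"grip":255,"dp":[0.0045,0,0.0026],"twist":[0.1,0.2,0]}

```text
t: 5.37
ee_pos: [544.8, 303.2, 139.7]
ee_rot: [3.138, 0.003, 3.118]
wrist_force: [4.9, -1.9, 8.9]
opening: 0.003
```

Call:
apply_moves:
  increments:
    - {"grip":255,"dp":[0,0,-0.001],"twist":[0,0,0]}
    - {"grip":255,"dp":[0,0,-0.003],"twist":[0,0,0]}
    - {"grip":255,"dp":[0,0,-0.006],"twist":[0,0,0]}
    - {"grip":255,"dp":[0,0,-0.01],"twist":[0,0,0]}
    - {"grip":255,"dp":[0,0,-0.015],"twist":[0,0,0]}
    - {"grip":255,"dp":[0,0,-0.03],"twist":[0,0,0]}
    - {"grip":255,"dp":[0,0,-0.06],"twist":[0,0,0]}
    - {"grip":255,"dp":[0,0,-0.08],"twist":[0,0,0]}

```text
t: 6.03
ee_pos: [544.2, 303.0, 221.2]
ee_rot: [3.138, 0.003, 3.118]
wrist_force: [0.3, -0.5, 0.0]
opening: 0.005
```

Run:
```python
from fr import *
s=bot.get_state(); p=s['ee_pos']
plan(s,[p[0]-6,p[1],p[2]],[np.pi,0,np.pi-.021])
plan(s,[484,302,230],[np.pi,0,np.pi-.021])
c=look('pics/w6.png')
import json
json.dump({k:(v.tolist() if hasattr(v,'tolist') else v) for k,v in c.items()},open('c6.json','w'))
```

```text
t 6.03 pos [544.2 303.  221.2] rot [3.1382e+00 2.9000e-03 3.1178e+00] F [ 0.27 -0.51  0.04] open 0.005
dp [0.006, -0.0001, -0.0] twist [0.2, 0.17, -0.16] rows 1.0
t 6.03 pos [544.2 303.  221.2] rot [3.1382e+00 2.9000e-03 3.1178e+00] F [ 0.27 -0.51  0.04] open 0.005
dp [0.0601, -0.0024, -0.009] twist [0.2, 0.17, -0.16] rows 2.0
```

View pics/w6.png

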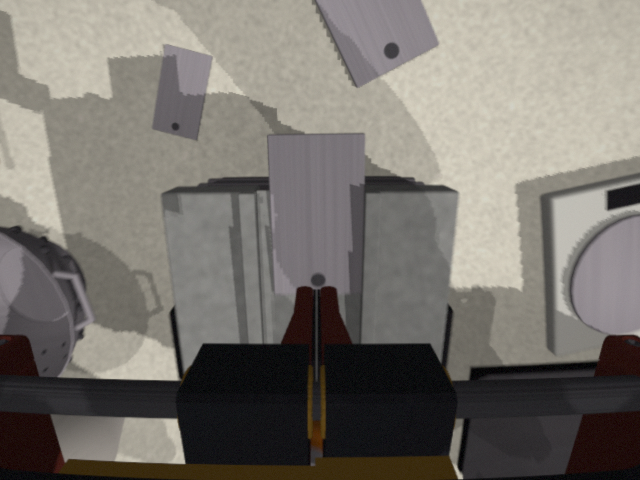

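The scraper's visible corners are its front pair at (268,135) and (364,134) and its rear left at (275,292). The hole is at (318,281) and the lid's front edge is at row ~190.

Run:
```python
from fr import *
import json
c=json.load(open('c6.json'))
for z in (128,131,133): print(z,ray_z(c,[(268,135),(364,134),(318,281),(275,292)],z).round(1)[:,:2].tolist())
print(ray_z(c,[(164,190),(457,190)],130).round(1))
cv2.imwrite('pics/top6.png',0*0+bot.grab_frame('top')[:,:,::-1])
crop(cv2.imread('pics/top6.png'),120,200,250,330,4.4,'pics/c_top6.png')
cv2.imwrite('pics/s6.png',cv2.resize(bot.grab_frame('scene')[230:430,300:500,::-1],None,fx=3,fy=3))
```

```text
128 [[467.4, 276.0], [468.2, 334.6], [564.0, 304.3], [571.4, 274.6]]
131 [[467.4, 276.3], [468.2, 334.2], [562.8, 304.3], [570.1, 275.0]]
133 [[467.4, 276.6], [468.2, 333.9], [561.9, 304.3], [569.2, 275.2]]
[[498.9 208.2 130. ]
 [503.5 393.9 130. ]]
```

View pics/c_top6.png

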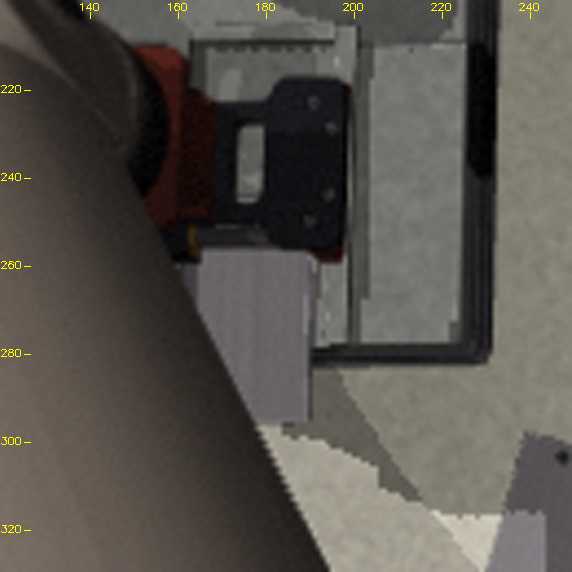

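View pics/s6.png

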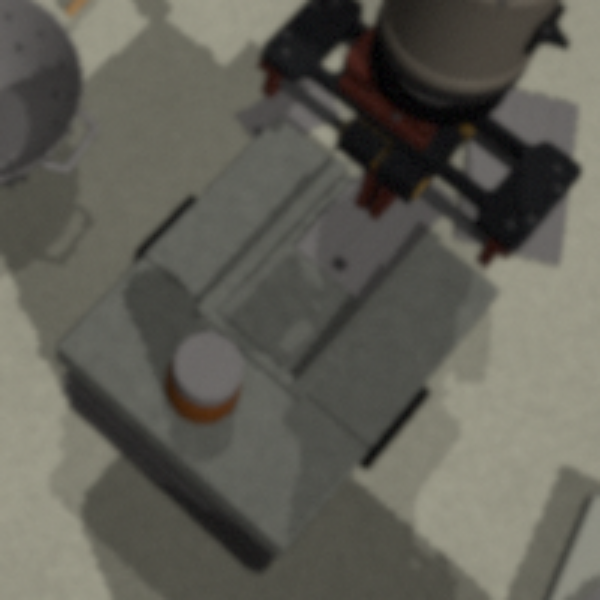

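Run:
```python
from fr import *
s=bot.get_state()
plan(s,[484,305,200],[np.pi,0,np.pi-.014])
```

```text
t 6.18 pos [545.1 303.5 221.4] rot [3.1361 0.0058 3.1177] F [ 0.    0.49 -0.73] open 0.008
dp [0.0612, -0.0001, 0.0211] twist [0.31, 0.33, -0.56] rows 2.0
```

Call:
apply_moves:
  increments:
    - {"grip":0,"dp":[0.03,0,0],"twist":[0.3,0.3,-0.5]}
    - {"grip":0,"dp":[0.061,0,0],"twist":[0.3,0.3,-0.5]}
    - {"grip":0,"dp":[0.061,0,0.01],"twist":[0.3,0.3,-0.5]}
    - {"grip":0,"dp":[0.061,0,0.021],"twist":[0.3,0.3,-0.5]}
    - {"grip":0,"dp":[0.061,0,0.021],"twist":[0.3,0.3,-0.5]}
    - {"grip":0,"dp":[0.061,0,0.021],"twist":[0.3,0.3,-0.5]}
    - {"grip":0,"dp":[0.061,0,0.021],"twist":[0.3,0.3,-0.5]}
    - {"grip":0,"dp":[0.061,0,0.021],"twist":[0.3,0.3,-0.5]}

```text
t: 6.85
ee_pos: [485.1, 304.9, 200.1]
ee_rot: [3.141, 0.001, 3.125]
wrist_force: [-0.2, 0.2, 0.1]
opening: 0.574
```

Run:
```python
from fr import *
s=bot.get_state()
plan(s,[484,305,139],[np.pi,0,np.pi-.014])
look('pics/w7.png')
```

```text
t 6.85 pos [485.1 304.9 200.1] rot [3.1414e+00 9.0000e-04 3.1253e+00] F [-0.18  0.21  0.11] open 0.574
dp [0.0012, 0.0001, 0.0611] twist [0.01, 0.05, -0.13] rows 2.0
```

View pics/w7.png

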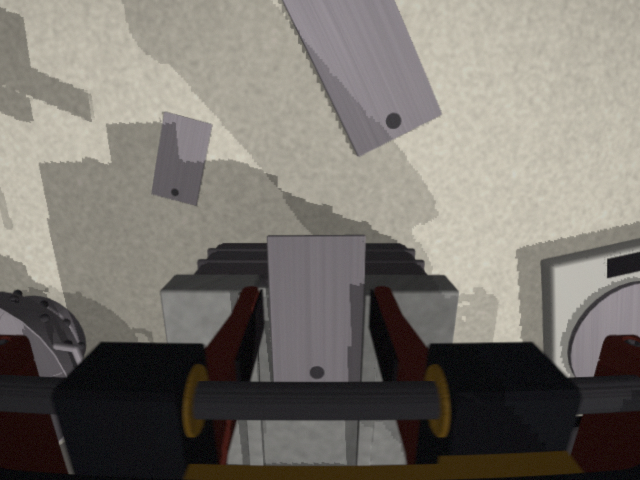

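The scraper lies centred between the fingers, with its left edge at x=268, its right edge at 365 and the fingertips at 255 and 378. I'll finish opening the gripper and then descend.

Call:
apply_moves:
  increments:
    - {"grip":0,"dp":[0.001,0,0],"twist":[0,0,0]}
    - {"grip":0,"dp":[0.001,0,0],"twist":[0,0,0]}
    - {"grip":0,"dp":[0.001,0,0],"twist":[0,0,0]}
    - {"grip":0,"dp":[0.001,0,0],"twist":[0,0,0]}
    - {"grip":0,"dp":[0.001,0,0],"twist":[0,0,0]}
    - {"grip":0,"dp":[0.001,0,0.02],"twist":[0,0,0]}
    - {"grip":0,"dp":[0.001,0,0.04],"twist":[0,0,0]}
    - {"grip":0,"dp":[0.001,0,0.04],"twist":[0,0,0]}

```text
t: 7.57
ee_pos: [482.2, 303.8, 157.0]
ee_rot: [-3.138, -0.003, 3.126]
wrist_force: [0.1, -0.6, -0.2]
opening: 0.999
```

Run:
```python
from fr import *
s=bot.get_state()
plan(s,[484,305,139],[np.pi,0,np.pi-.014])
look('pics/w8.png')
```

```text
t 7.57 pos [482.2 303.8 157. ] rot [-3.1385 -0.0033  3.1258] F [ 0.08 -0.56 -0.16] open 0.999
dp [-0.0019, 0.0013, 0.018] twist [-0.18, -0.19, -0.1] rows 1.0
```

View pics/w8.png

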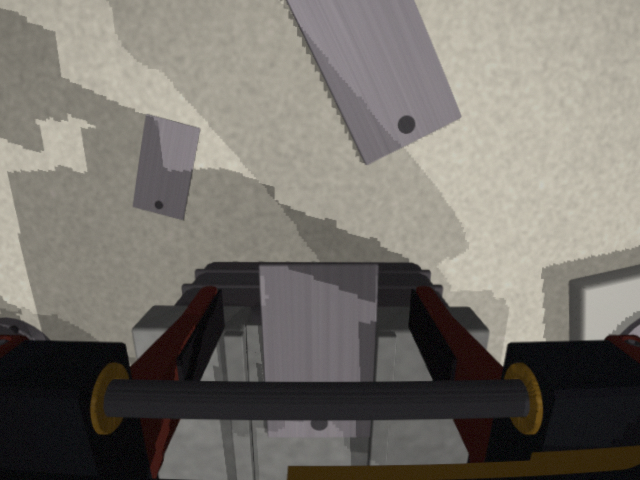

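The fingers straddle the plate, whose edges are at x=261 and 378. I'll descend and close.

Call:
apply_moves:
  increments:
    - {"grip":0,"dp":[-0.002,0.001,0.01],"twist":[-0.2,-0.2,0]}
    - {"grip":0,"dp":[-0.002,0.001,0.018],"twist":[-0.2,-0.2,0]}
    - {"grip":0,"dp":[-0.002,0.001,0.018],"twist":[-0.2,-0.2,0]}

```text
t: 7.87
ee_pos: [484.4, 304.7, 139.5]
ee_rot: [3.141, 0.0, 3.126]
wrist_force: [-0.7, -0.4, -0.8]
opening: 0.996
```

Run:
```python
from fr import *
s=bot.get_state()
plan(s,[484,305,139],[np.pi,0,np.pi-.014])
```

```text
t 7.87 pos [484.4 304.7 139.5] rot [3.1413e+00 1.0000e-04 3.1257e+00] F [-0.7  -0.39 -0.79] open 0.996
dp [0.0004, 0.0002, 0.0005] twist [0.02, 0.01, -0.11] rows 1.0
```

Call:
apply_moves:
  increments:
    - {"grip":255,"dp":[0,0,0],"twist":[0,0,0]}
    - {"grip":255,"dp":[0,0,0],"twist":[0,0,0]}
    - {"grip":255,"dp":[0,0,0],"twist":[0,0,0]}
    - {"grip":255,"dp":[0,0,0],"twist":[0,0,0]}
    - {"grip":255,"dp":[0,0,0],"twist":[0,0,0]}
    - {"grip":255,"dp":[0,0,0],"twist":[0,0,0]}
  grip_force: 25

```text
t: 8.37
ee_pos: [484.6, 304.9, 139.8]
ee_rot: [3.141, 0.001, 3.126]
wrist_force: [0.2, -1.0, 0.9]
opening: 0.671
```

Run:
```python
from fr import *
s=bot.get_state()
plan(s,[484,305,139],[np.pi,0,np.pi-.014])
look('pics/w9.png')
```

```text
t 8.37 pos [484.6 304.9 139.8] rot [3.1409e+00 6.0000e-04 3.1257e+00] F [ 0.16 -0.96  0.92] open 0.671
dp [0.0006, 0.0001, 0.0008] twist [0.04, 0.04, -0.11] rows 1.0
```

View pics/w9.png

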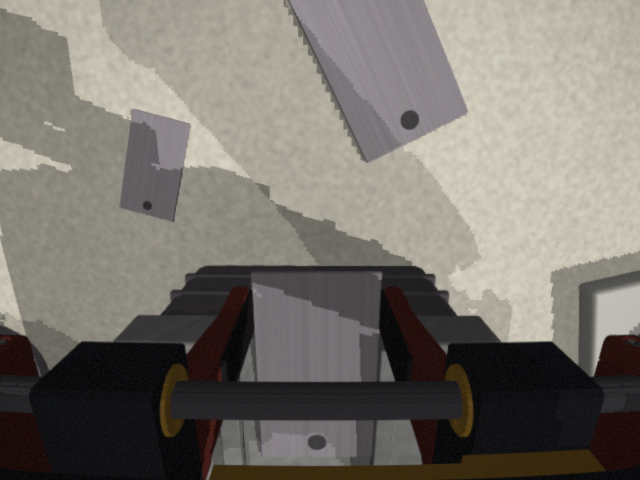

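Call:
apply_moves:
  increments:
    - {"grip":255,"dp":[0,0,0],"twist":[0,0,0]}
    - {"grip":255,"dp":[0,0,0],"twist":[0,0,0]}
    - {"grip":255,"dp":[0,0,0],"twist":[0,0,0]}
    - {"grip":255,"dp":[0,0,-0.004],"twist":[0,0,0]}
    - {"grip":255,"dp":[0,0,-0.008],"twist":[0,0,0]}
    - {"grip":255,"dp":[0,0,-0.014],"twist":[0,0,0]}
    - {"grip":255,"dp":[0,0,-0.02],"twist":[0,0,0]}
    - {"grip":255,"dp":[0,0,-0.02],"twist":[0,0,0]}
  grip_force: 30

```text
t: 9.08
ee_pos: [485.2, 305.5, 161.5]
ee_rot: [3.139, 0.002, 3.126]
wrist_force: [0.3, -0.4, -1.9]
opening: 0.664
```

Run:
```python
from fr import *
s=bot.get_state()
plan(s,[484,305,139],[np.pi,0,np.pi-.014])
look('pics/w10.png')
cv2.imwrite('pics/s10.png',cv2.resize(bot.grab_frame('scene')[200:400,320:520,::-1],None,fx=3,fy=3))
```

```text
t 9.08 pos [485.2 305.5 161.5] rot [3.1392e+00 2.4000e-03 3.1257e+00] F [ 0.28 -0.38 -1.9 ] open 0.664
dp [0.0013, -0.0006, 0.0225] twist [0.14, 0.14, -0.11] rows 1.0
```

View pics/w10.png

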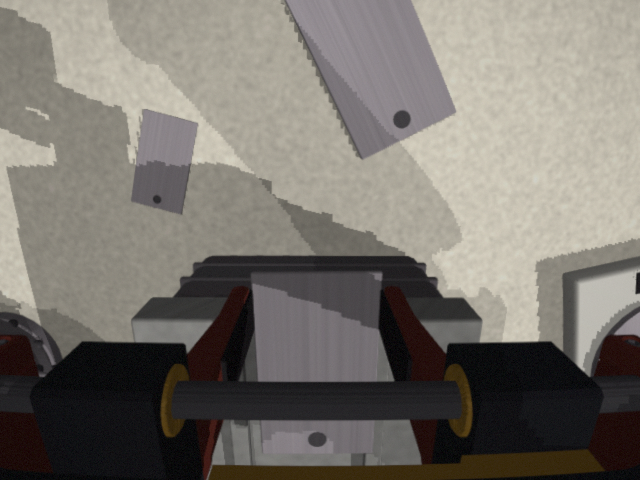

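View pics/s10.png

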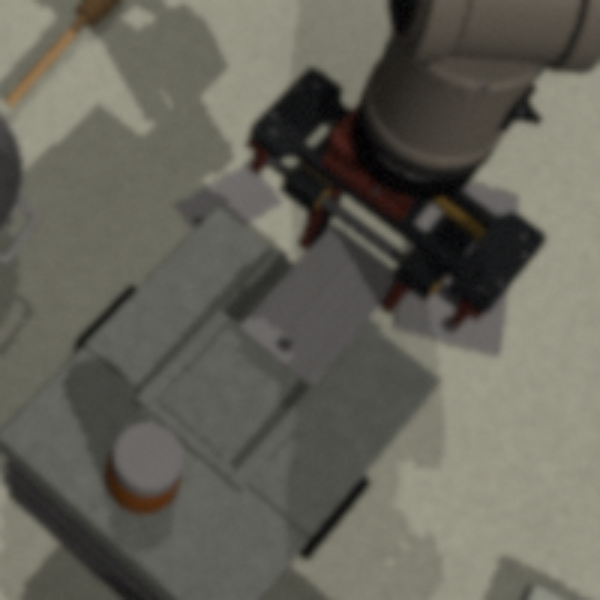

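Held level: the hole stays at about (317,440) in the wrist picture, and the force reading shows the weight. Next I lift and carry.

Call:
apply_moves:
  increments:
    - {"grip":255,"dp":[0,0,-0.01],"twist":[0,0,0]}
    - {"grip":255,"dp":[0,0,-0.025],"twist":[0,0,0]}
    - {"grip":255,"dp":[0,0,-0.045],"twist":[0,0,0]}
    - {"grip":255,"dp":[0,-0.01,-0.065],"twist":[0,0,0]}
    - {"grip":255,"dp":[0.005,-0.025,-0.085],"twist":[0,0,0.5]}
    - {"grip":255,"dp":[0.01,-0.045,-0.1],"twist":[0,0,1]}
    - {"grip":255,"dp":[0.015,-0.07,-0.11],"twist":[0,0,1]}
    - {"grip":255,"dp":[0.02,-0.1,-0.11],"twist":[0,0,1]}

```text
t: 9.85
ee_pos: [463.6, 206.3, 273.2]
ee_rot: [3.137, 0.005, 3.11]
wrist_force: [0.3, 0.0, -2.6]
opening: 0.67
```

Call:
apply_moves:
  increments:
    - {"grip":255,"dp":[0.005,-0.03,0],"twist":[0,0,0]}
    - {"grip":255,"dp":[0.01,-0.06,0],"twist":[0,0,0]}
    - {"grip":255,"dp":[0.015,-0.09,0],"twist":[0,0,0]}
    - {"grip":255,"dp":[0.02,-0.12,0],"twist":[0,0,0]}
    - {"grip":255,"dp":[0.025,-0.15,0],"twist":[0,0,0]}
    - {"grip":255,"dp":[0.03,-0.18,0],"twist":[0,0,0]}
    - {"grip":255,"dp":[0.035,-0.21,0],"twist":[0,0,0]}
    - {"grip":255,"dp":[0.04,-0.24,0],"twist":[0,0,0]}

```text
t: 10.52
ee_pos: [415.6, -33.8, 272.6]
ee_rot: [3.136, 0.006, 3.11]
wrist_force: [0.5, 0.1, -1.2]
opening: 0.669
```

Run:
```python
from fr import *
s=bot.get_state()
print(s['qpos'].round(2))
plan(s,[400,-180,260],[np.pi,0,-np.pi+.026])
look('pics/w11.png')
```

```text
[-0.34 -0.02  0.27  2.1  -0.    1.05  1.47]
t 10.52 pos [415.6 -33.8 272.6] rot [3.1363 0.0059 3.1105] F [ 0.47  0.13 -1.16] open 0.669
dp [0.0111, -0.1467, 0.0117] twist [0.3, 0.35, -3.27] rows 4.0
```

View pics/w11.png

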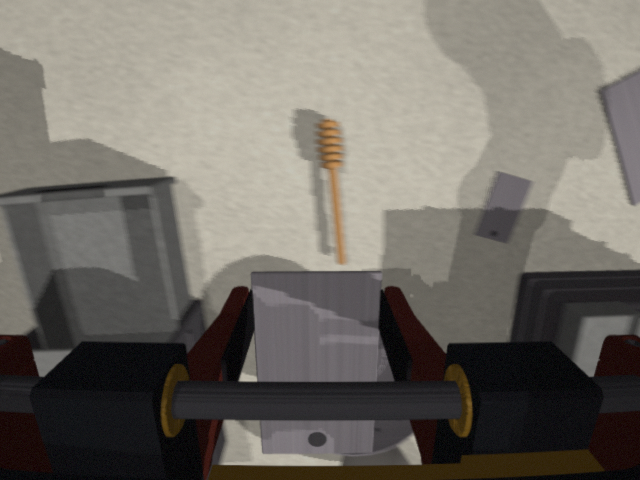

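Call:
apply_moves:
  increments:
    - {"grip":255,"dp":[-0.002,-0.03,0.004],"twist":[0.1,0.1,-1]}
    - {"grip":255,"dp":[-0.004,-0.06,0.008],"twist":[0.2,0.2,-2]}
    - {"grip":255,"dp":[-0.006,-0.09,0.01],"twist":[0.3,0.3,-3.2]}
    - {"grip":255,"dp":[-0.01,-0.12,0.012],"twist":[0.3,0.3,-3.2]}
    - {"grip":255,"dp":[-0.01,-0.15,0.012],"twist":[0.3,0.3,-3.2]}
    - {"grip":255,"dp":[-0.01,-0.17,0.012],"twist":[0.3,0.3,-3.2]}
    - {"grip":255,"dp":[-0.01,-0.17,0.012],"twist":[0.3,0.3,-3.2]}
    - {"grip":255,"dp":[-0.01,-0.17,0.012],"twist":[0.3,0.3,-3.2]}

```text
t: 11.23
ee_pos: [417.6, -210.5, 260.3]
ee_rot: [-3.14, -0.0, -3.126]
wrist_force: [0.1, -0.2, -1.5]
opening: 0.667
```

Run:
```python
from fr import *
import json
s=bot.get_state()
print(s['qpos'].round(2))
plan(s,[423,-259,260],[np.pi,0,-np.pi+.026])
c=look('pics/w12.png')
json.dump({k:(v.tolist() if hasattr(v,'tolist') else v) for k,v in c.items()},open('c12.json','w'))
```

```text
[-0.11  0.1   0.48  2.03 -0.05  1.02  1.98]
t 11.23 pos [ 417.6 -210.5  260.3] rot [-3.1396e+00 -2.0000e-04 -3.1260e+00] F [ 0.08 -0.24 -1.49] open 0.667
dp [-0.0047, -0.0485, 0.0004] twist [-0.12, -0.01, -0.59] rows 2.0
```

View pics/w12.png

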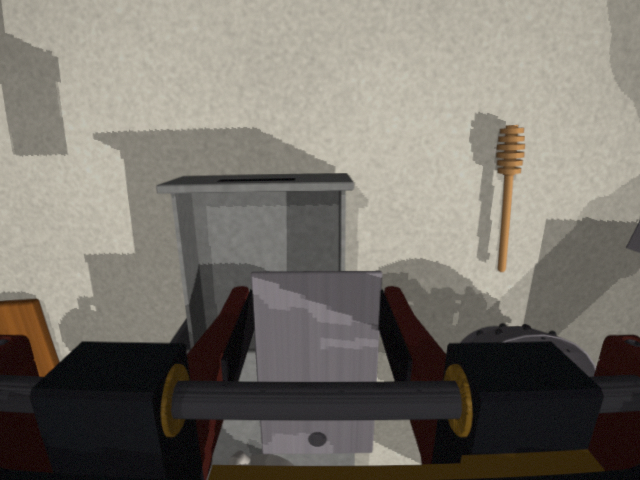

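Run:
```python
from h import *
crop(cv2.imread('pics/w12.png'),150,165,370,290,3.6,'pics/c_w12.png')
```

```text
(no output)
```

View pics/c_w12.png

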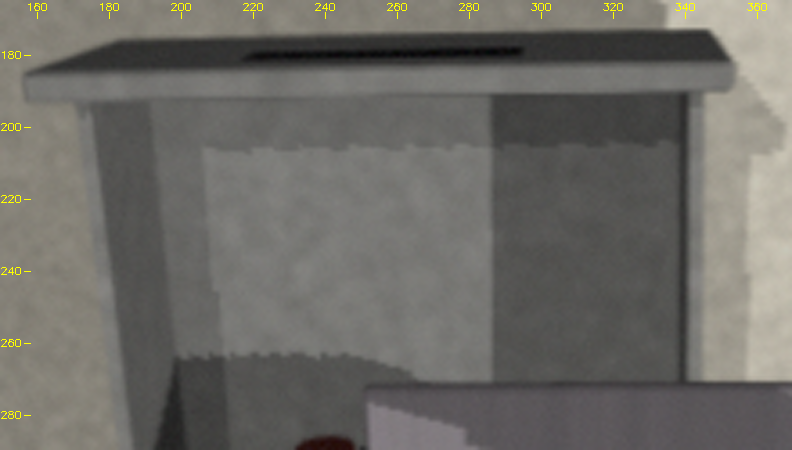

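Run:
```python
from h import *
import json
c=json.load(open('c12.json'))
print('outer',ray_z(c,[(157.,185.3),(354,182.0)],79).round(1)[:,:2].tolist())
print('inner',ray_z(c,[(157.,192.5),(354,190.2)],79).round(1)[:,:2].tolist())
print('walls',ray_z(c,[(175.5,196),(187,282),(341,191),(340.5,270)],60).round(1)[:,:2].tolist())
```

```text
outer [[385.8, -350.1], [380.9, -178.7]]
inner [[392.1, -350.7], [387.9, -178.4]]
walls [[398.3, -341.5], [484.2, -337.8], [391.7, -188.3], [468.9, -186.2]]
```

Run:
```python
from fr import *
s=bot.get_state()
plan(s,[424,-263,150],[np.pi,0,-np.pi+.03])
```

```text
t 11.28 pos [ 417.8 -209.4  260.1] rot [-3.1400e+00 -2.0000e-04 -3.1239e+00] F [-0.31 -0.33 -2.07] open 0.669
dp [-0.0053, -0.0535, 0.1102] twist [-0.09, -0.01, -0.71] rows 3.0
```

Call:
apply_moves:
  increments:
    - {"grip":255,"dp":[-0.003,-0.02,0],"twist":[0,0,-0.7]}
    - {"grip":255,"dp":[-0.005,-0.04,0.01],"twist":[0,0,-0.7]}
    - {"grip":255,"dp":[-0.005,-0.053,0.03],"twist":[0,0,-0.7]}
    - {"grip":255,"dp":[-0.005,-0.053,0.055],"twist":[0,0,-0.7]}
    - {"grip":255,"dp":[-0.005,-0.053,0.08],"twist":[0,0,-0.7]}
    - {"grip":255,"dp":[-0.005,-0.053,0.1],"twist":[0,0,-0.7]}
    - {"grip":255,"dp":[-0.005,-0.053,0.11],"twist":[0,0,-0.7]}
    - {"grip":255,"dp":[-0.005,-0.053,0.11],"twist":[0,0,-0.7]}

```text
t: 11.95
ee_pos: [422.9, -260.4, 148.5]
ee_rot: [3.141, -0.004, -3.11]
wrist_force: [-0.0, -0.3, -2.5]
opening: 0.67
```

Run:
```python
from fr import *
import json
s=bot.get_state()
print(s['qpos'].round(2))
plan(s,[424,-263,50],[np.pi,0,-np.pi+.03])
c=look('pics/w13.png')
json.dump({k:(v.tolist() if hasattr(v,'tolist') else v) for k,v in c.items()},open('c13.json','w'))
```

```text
[ 0.03  0.32  0.48  2.08 -0.21  0.79  2.24]
t 11.95 pos [ 422.9 -260.4  148.5] rot [ 3.141  -0.0038 -3.1095] F [-0.01 -0.26 -2.53] open 0.67
dp [-0.0014, -0.0026, 0.0985] twist [0.03, -0.22, 0.12] rows 3.0
```

View pics/w13.png

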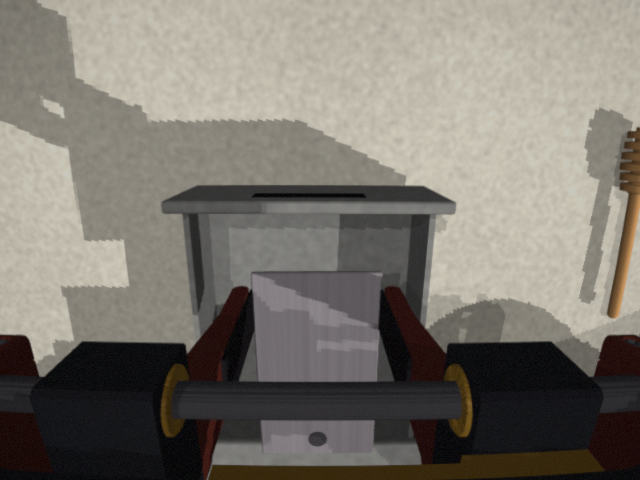

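The plate is held level and sits over the tray; the panel's top edge spans (163,205) to (456,205). I'll check the coordinates, then lower.

Run:
```python
from h import *
import json
c=json.load(open('c13.json'))
print('outer',ray_z(c,[(163,204),(456,203)],79).round(1)[:,:2].tolist())
print('inner',ray_z(c,[(163.,213),(456,212.5)],79).round(1)[:,:2].tolist())
print('plate',ray_z(c,[(252,272),(381,272),(318,438)],142).round(1)[:,:2].tolist())
```

```text
outer [[387.2, -350.8], [381.3, -180.1]]
inner [[392.6, -351.3], [386.9, -179.3]]
plate [[403.6, -288.8], [401.9, -232.9], [493.1, -257.2]]
```

Call:
apply_moves:
  increments:
    - {"grip":255,"dp":[-0.002,-0.003,0.02],"twist":[0,-0.2,0]}
    - {"grip":255,"dp":[-0.002,-0.003,0.04],"twist":[0,-0.2,0]}
    - {"grip":255,"dp":[-0.002,-0.003,0.06],"twist":[0,-0.2,0]}
    - {"grip":255,"dp":[-0.002,-0.003,0.08],"twist":[0,-0.2,0]}
    - {"grip":255,"dp":[-0.002,-0.003,0.095],"twist":[0,-0.2,0]}
    - {"grip":255,"dp":[-0.002,-0.003,0.1],"twist":[0,-0.2,0]}
    - {"grip":255,"dp":[-0.002,-0.003,0.1],"twist":[0,-0.2,0]}

```text
t: 12.58
ee_pos: [426.2, -263.9, 50.1]
ee_rot: [-3.141, 0.002, -3.109]
wrist_force: [-0.5, -0.1, -1.9]
opening: 0.67
```

Run:
```python
from fr import *
s=bot.get_state()
plan(s,[424,-263,32],[np.pi,0,-np.pi+.03])
look('pics/w14.png')
```

```text
t 12.58 pos [ 426.2 -263.9   50.1] rot [-3.1415e+00  1.9000e-03 -3.1093e+00] F [-0.53 -0.14 -1.92] open 0.67
dp [0.0022, 0.001, 0.0181] twist [-0.01, 0.11, 0.13] rows 1.0
```

View pics/w14.png

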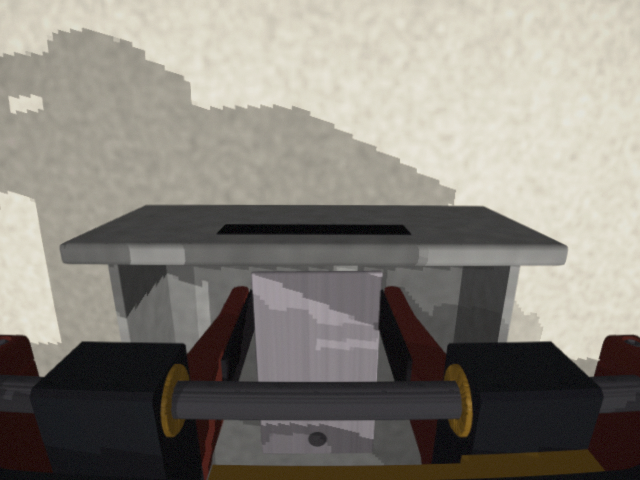

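Centred inside the tray and clear of the front panel. Now the final lowering.

Call:
apply_moves:
  increments:
    - {"grip":255,"dp":[0.001,0.001,0.007],"twist":[0,0.1,0]}
    - {"grip":255,"dp":[0.001,0.001,0.013],"twist":[0,0.1,0]}
    - {"grip":255,"dp":[0.001,0.001,0.017],"twist":[0,0.1,0]}
    - {"grip":255,"dp":[0.001,0.001,0.018],"twist":[0,0.1,0]}

```text
t: 12.97
ee_pos: [425.5, -263.1, 32.4]
ee_rot: [-3.141, 0.001, -3.109]
wrist_force: [-0.3, 0.7, -2.1]
opening: 0.667
```

Call:
apply_moves:
  increments:
    - {"grip":255,"dp":[0,0,0.001],"twist":[0,0,0]}
    - {"grip":255,"dp":[0,0,0.0015],"twist":[0,0,0]}
    - {"grip":255,"dp":[0,0,0.0015],"twist":[0,0,0]}

```text
t: 13.22
ee_pos: [425.5, -263.2, 30.9]
ee_rot: [-3.141, 0.001, -3.109]
wrist_force: [0.2, 0.5, -1.9]
opening: 0.669
```

Call:
apply_moves:
  increments:
    - {"grip":255,"dp":[0,0,0],"twist":[0,1,0]}
    - {"grip":255,"dp":[0,0,0.0005],"twist":[0,2,0]}
    - {"grip":255,"dp":[0,0,0.001],"twist":[0,3,0]}
    - {"grip":255,"dp":[0,0,0.001],"twist":[0,3,0]}

```text
t: 13.55
ee_pos: [426.6, -263.1, 30.0]
ee_rot: [-3.141, -0.052, -3.108]
wrist_force: [-0.3, 1.0, 0.3]
opening: 0.664
```

The far end now touches the floor (Fz went from -1.9 to +0.3). Releasing.

Call:
apply_moves:
  increments:
    - {"grip":0,"dp":[0,0,0],"twist":[0,0,0]}
    - {"grip":0,"dp":[0,0,0],"twist":[0,0,0]}
    - {"grip":0,"dp":[0,0,0],"twist":[0,0,0]}
    - {"grip":0,"dp":[0,0,0],"twist":[0,0,0]}
    - {"grip":0,"dp":[0,0,0],"twist":[0,0,0]}
    - {"grip":0,"dp":[0,0,0],"twist":[0,0,0]}

```text
t: 14.05
ee_pos: [426.5, -263.2, 30.0]
ee_rot: [-3.141, -0.052, -3.108]
wrist_force: [-0.3, -0.1, 1.2]
opening: 0.997
```

Run:
```python
from fr import *
s=bot.get_state()
plan(s,[424,-263,130],[np.pi,0,-np.pi+.03])
look('pics/w15.png')
```

```text
t 14.05 pos [ 426.5 -263.2   30. ] rot [-3.1406 -0.0522 -3.1084] F [-0.28 -0.14  1.22] open 0.997
dp [0.0077, 0.0002, -0.0997] twist [-0.06, -2.99, 0.19] rows 3.0
```

View pics/w15.png

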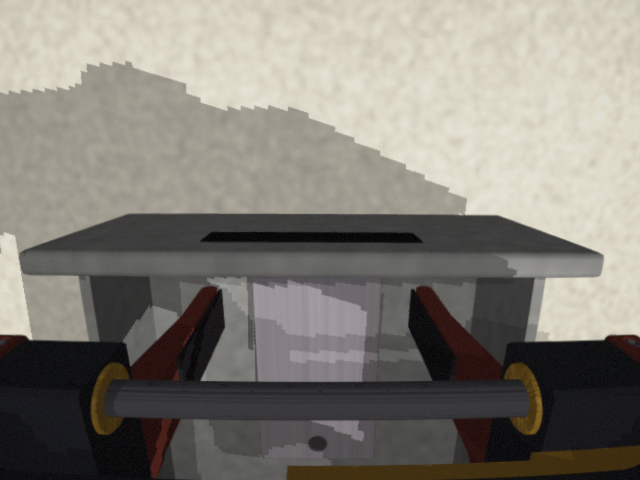

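Released and lying in the tray between the open fingers. I'll retreat upwards.

Call:
apply_moves:
  increments:
    - {"grip":0,"dp":[0,0,-0.01],"twist":[0,0,0]}
    - {"grip":0,"dp":[0,0,-0.03],"twist":[0,-1,0]}
    - {"grip":0,"dp":[0.003,0,-0.06],"twist":[0,-3,0]}
    - {"grip":0,"dp":[0.006,0,-0.09],"twist":[0,-3,0]}
    - {"grip":255,"dp":[0.008,0,-0.12],"twist":[0,-3,0]}
    - {"grip":255,"dp":[0.02,0,-0.13],"twist":[0,-3,0]}
    - {"grip":255,"dp":[0.04,0,-0.13],"twist":[0,-3,0]}
    - {"grip":255,"dp":[0.06,0,-0.13],"twist":[0,-3,0]}
  grip_force: 20

```text
t: 14.77
ee_pos: [373.6, -265.1, 164.6]
ee_rot: [-3.14, 0.003, -3.108]
wrist_force: [-0.3, 0.3, -0.6]
opening: 0.737
```

Run:
```python
from fr import *
s=bot.get_state()
print(s['qpos'].round(2))
plan(s,[358,-264.5,150],[np.pi,0,-np.pi+.028])
look('pics/w16.png')
cv2.imwrite('pics/top16.png',bot.grab_frame('top')[:,:,::-1])
crop(cv2.imread('pics/top16.png'),380,140,510,360,2.7,'pics/c_top16.png')
```

```text
[ 0.02  0.23  0.53  2.16 -0.16  0.79  2.26]
t 14.77 pos [ 373.6 -265.1  164.6] rot [-3.1397e+00  2.9000e-03 -3.1076e+00] F [-0.26  0.33 -0.58] open 0.737
dp [0.0156, 0.0012, 0.0145] twist [-0.11, 0.16, 0.34] rows 1.0
```

View pics/w16.png

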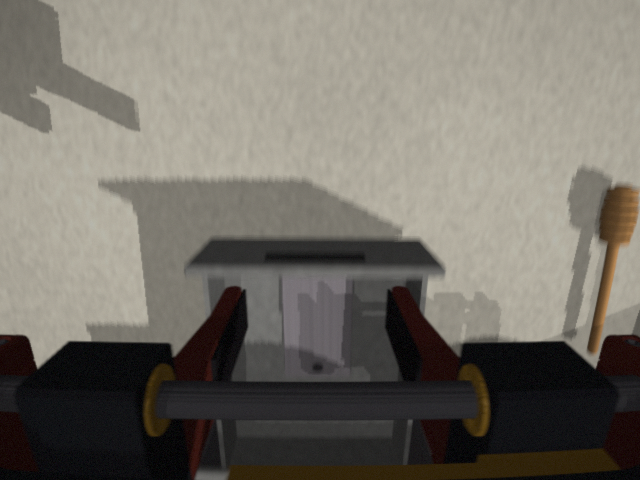

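View pics/c_top16.png

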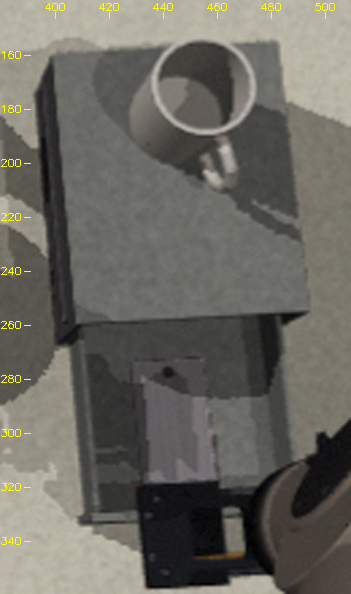

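The scraper lies flat in the tray: hole at top-view (442,277), body down to the front panel. Now I move in front of the panel, fingers closed.

Call:
apply_moves:
  increments:
    - {"grip":255,"dp":[0.018,0.001,0],"twist":[0,0.1,0.3]}
    - {"grip":255,"dp":[0.018,0.001,0.01],"twist":[0,0.1,0.3]}
    - {"grip":255,"dp":[0.018,0.001,0.01],"twist":[0,0.1,0.3]}
    - {"grip":255,"dp":[0.018,0.001,0.01],"twist":[0,0.1,0.3]}
    - {"grip":255,"dp":[0.018,0.001,0.01],"twist":[0,0.1,0.3]}
    - {"grip":255,"dp":[0.018,0.001,0.01],"twist":[0,0.1,0.3]}
    - {"grip":255,"dp":[0.018,0.001,0.01],"twist":[0,0.1,0.3]}
    - {"grip":255,"dp":[0.018,0.001,0.01],"twist":[0,0.1,0.3]}

```text
t: 15.53
ee_pos: [352.7, -264.6, 153.7]
ee_rot: [3.141, -0.002, -3.116]
wrist_force: [-0.2, -0.2, -0.8]
opening: 0.043
```

Run:
```python
from fr import *
s=bot.get_state()
print(s['qpos'].round(2))
plan(s,[357,-264.5,58],[np.pi,0,-np.pi+.028])
```

```text
[ 0.03  0.22  0.53  2.2  -0.16  0.76  2.27]
t 15.53 pos [ 352.7 -264.6  153.7] rot [ 3.1415e+00 -1.9000e-03 -3.1164e+00] F [-0.19 -0.24 -0.83] open 0.043
dp [-0.0045, -0.0, 0.0957] twist [0.01, -0.11, -0.16] rows 3.0
```

Call:
apply_moves:
  increments:
    - {"grip":255,"dp":[-0.002,0,0.02],"twist":[0,-0.1,-0.1]}
    - {"grip":255,"dp":[-0.002,0,0.045],"twist":[0,-0.1,-0.1]}
    - {"grip":255,"dp":[-0.002,0,0.07],"twist":[0,-0.1,-0.1]}
    - {"grip":255,"dp":[-0.002,0,0.095],"twist":[0,-0.1,-0.1]}
    - {"grip":255,"dp":[-0.002,0,0.095],"twist":[0,-0.1,-0.1]}
    - {"grip":255,"dp":[-0.002,0,0.095],"twist":[0,-0.1,-0.1]}

```text
t: 16.03
ee_pos: [353.8, -264.4, 58.2]
ee_rot: [3.141, -0.003, -3.115]
wrist_force: [0.2, 0.4, -0.7]
opening: 0.004
```

Run:
```python
from fr import *
s=bot.get_state()
print(s['qpos'].round(2))
plan(s,[372,-264.3,58],[np.pi,0,-np.pi+.028])
look('pics/w17.png')
```

```text
[ 0.14  0.41  0.43  2.26 -0.34  0.53  2.43]
t 16.03 pos [ 353.8 -264.4   58.2] rot [ 3.1405e+00 -2.8000e-03 -3.1150e+00] F [ 0.2   0.44 -0.66] open 0.004
dp [-0.0182, -0.0004, 0.0002] twist [0.06, -0.16, -0.08] rows 1.0
```

View pics/w17.png

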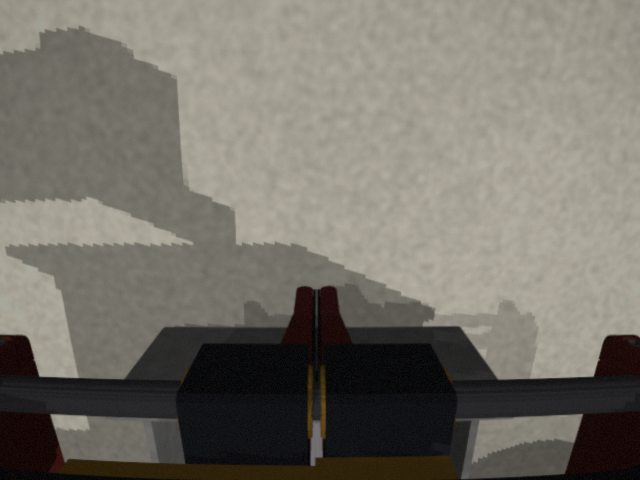

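The closed fingers stand in front of the panel. Pushing gently.

Call:
apply_moves:
  increments:
    - {"grip":255,"dp":[-0.007,0,0],"twist":[0,-0.1,0]}
    - {"grip":255,"dp":[-0.013,0,0],"twist":[0,-0.1,0]}
    - {"grip":255,"dp":[-0.017,0,0],"twist":[0,-0.1,0]}
    - {"grip":255,"dp":[-0.02,0,0],"twist":[0,-0.1,0]}
    - {"grip":255,"dp":[-0.023,0,0],"twist":[0,-0.1,0]}
    - {"grip":255,"dp":[-0.026,0,0],"twist":[0,-0.1,0]}

```text
t: 16.58
ee_pos: [380.7, -264.1, 59.4]
ee_rot: [3.142, 0.001, -3.115]
wrist_force: [-1.7, -0.8, 1.9]
opening: 0.003
```

Call:
apply_moves:
  increments:
    - {"grip":255,"dp":[-0.005,0,0],"twist":[0,0,0]}
    - {"grip":255,"dp":[-0.01,0,0],"twist":[0,0,0]}
    - {"grip":255,"dp":[-0.015,0,0],"twist":[0,0,0]}
    - {"grip":255,"dp":[-0.02,0,0],"twist":[0,0,0]}
    - {"grip":255,"dp":[-0.025,0,0],"twist":[0,0,0]}
    - {"grip":255,"dp":[-0.03,0,0],"twist":[0,0,0]}
    - {"grip":255,"dp":[-0.035,0,0],"twist":[0,0,0]}
    - {"grip":255,"dp":[-0.04,0,0],"twist":[0,0,0]}

```text
t: 17.25
ee_pos: [421.1, -263.0, 59.4]
ee_rot: [3.141, 0.001, -3.115]
wrist_force: [-3.1, -0.7, 0.4]
opening: 0.007
```

Run:
```python
from fr import *
s=bot.get_state()
print(s['qpos'].round(2))
p=s['ee_pos']; plan(s,[500,-264.3+.028*(500-383),58],[np.pi,0,-np.pi+.028])
```

```text
[ 0.09  0.48  0.42  2.14 -0.35  0.59  2.36]
t 17.25 pos [ 421.1 -263.    59.4] rot [ 3.1413e+00  8.0000e-04 -3.1149e+00] F [-3.06 -0.69  0.4 ] open 0.007
dp [-0.0789, -0.0002, 0.0014] twist [0.01, 0.05, -0.08] rows 2.0
```

Call:
apply_moves:
  increments:
    - {"grip":255,"dp":[-0.006,0,0],"twist":[0,0,0]}
    - {"grip":255,"dp":[-0.012,0,0],"twist":[0,0,0]}
    - {"grip":255,"dp":[-0.018,0,0],"twist":[0,0,0]}
    - {"grip":255,"dp":[-0.024,0,0],"twist":[0,0,0]}
    - {"grip":255,"dp":[-0.03,0,0],"twist":[0,0,0]}
    - {"grip":255,"dp":[-0.036,0,0],"twist":[0,0,0]}
    - {"grip":255,"dp":[-0.042,0,0],"twist":[0,0,0]}
    - {"grip":255,"dp":[-0.048,0,0],"twist":[0,0,0]}

```text
t: 17.92
ee_pos: [469.7, -261.6, 59.3]
ee_rot: [3.141, 0.001, -3.115]
wrist_force: [-2.6, 0.8, 0.6]
opening: 0.005
```

Call:
apply_moves:
  increments:
    - {"grip":255,"dp":[-0.005,0,0.001],"twist":[0,0,0]}
    - {"grip":255,"dp":[-0.01,0,0.001],"twist":[0,0,0]}
    - {"grip":255,"dp":[-0.015,0,0.001],"twist":[0,0,0]}
    - {"grip":255,"dp":[-0.02,0,0.001],"twist":[0,0,0]}
    - {"grip":255,"dp":[-0.024,0,0.001],"twist":[0,0,0]}
    - {"grip":255,"dp":[-0.028,0,0.001],"twist":[0,0,0]}

```text
t: 18.42
ee_pos: [498.0, -260.7, 58.3]
ee_rot: [3.141, 0.001, -3.115]
wrist_force: [-2.4, 0.1, 0.2]
opening: 0.003
```

Run:
```python
from fr import *
s=bot.get_state()
plan(s,[520,-264.3+.028*(520-383),58],[np.pi,0,-np.pi+.028])
cv2.imwrite('pics/top18.png',bot.grab_frame('top')[:,:,::-1])
crop(cv2.imread('pics/top18.png'),380,140,510,360,2.7,'pics/c_top18.png')
```

```text
t 18.42 pos [ 498.  -260.7   58.3] rot [ 3.1411e+00  5.0000e-04 -3.1147e+00] F [-2.43  0.13  0.21] open 0.003
dp [-0.022, -0.0003, 0.0003] twist [0.03, 0.03, -0.07] rows 1.0
```

View pics/c_top18.png

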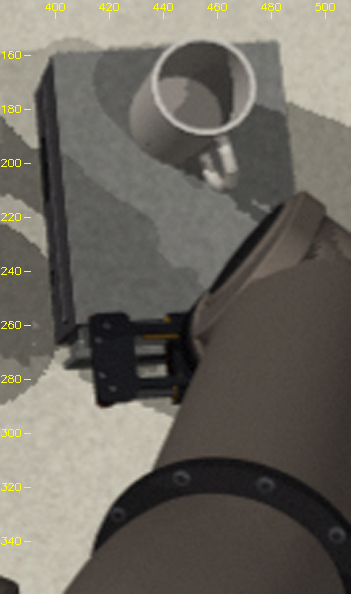

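Call:
apply_moves:
  increments:
    - {"grip":255,"dp":[-0.003,0,0],"twist":[0,0,0]}
    - {"grip":255,"dp":[-0.006,0,0],"twist":[0,0,0]}
    - {"grip":255,"dp":[-0.009,0,0],"twist":[0,0,0]}
    - {"grip":255,"dp":[-0.012,0,0],"twist":[0,0,0]}

```text
t: 18.8
ee_pos: [511.1, -260.3, 58.3]
ee_rot: [3.141, 0.001, -3.114]
wrist_force: [-2.3, -0.0, 0.3]
opening: 0.004
```

Call:
apply_moves:
  increments:
    - {"grip":255,"dp":[-0.002,0,0],"twist":[0,0,0]}
    - {"grip":255,"dp":[-0.004,0,0],"twist":[0,0,0]}
    - {"grip":255,"dp":[-0.006,0,0],"twist":[0,0,0]}

```text
t: 19.05
ee_pos: [512.9, -260.2, 58.0]
ee_rot: [3.139, -0.006, -3.116]
wrist_force: [-18.4, 1.9, 13.8]
opening: 0.005
```

It stops at TCP x≈513, so the panel's outer face is at ≈523. That matches the crate front at 532 less the 8 mm panel. I'll back off and verify.

Call:
apply_moves:
  increments:
    - {"grip":255,"dp":[0.003,0,0],"twist":[0,0.3,0]}
    - {"grip":255,"dp":[0.01,0,0],"twist":[0,0.3,0]}
    - {"grip":255,"dp":[0.03,0,0],"twist":[0,0.3,0]}
    - {"grip":255,"dp":[0.06,0,0],"twist":[0,0.3,0]}
    - {"grip":255,"dp":[0.09,0,-0.02],"twist":[0,0.3,0]}
    - {"grip":255,"dp":[0.11,0,-0.05],"twist":[0,0.3,0]}
    - {"grip":255,"dp":[0.11,0,-0.08],"twist":[0,0.3,0]}
    - {"grip":255,"dp":[0.11,0,-0.12],"twist":[0,0.3,0]}

```text
t: 19.72
ee_pos: [401.6, -262.9, 178.7]
ee_rot: [3.138, -0.013, -3.117]
wrist_force: [2.3, 0.2, 0.2]
opening: 0.002
```

Call:
apply_moves:
  increments:
    - {"grip":255,"dp":[0,0.03,-0.03],"twist":[0,0,0]}
    - {"grip":255,"dp":[0,0.06,-0.06],"twist":[0,0,0]}
    - {"grip":255,"dp":[0,0.09,-0.08],"twist":[0,0,0]}
    - {"grip":255,"dp":[0,0.12,-0.1],"twist":[0,0,0]}
    - {"grip":255,"dp":[0,0.15,-0.1],"twist":[0,0,0]}
    - {"grip":255,"dp":[0,0.15,-0.1],"twist":[0,0,0]}
    - {"grip":255,"dp":[0,0.15,-0.1],"twist":[0,0,0]}

```text
t: 20.3
ee_pos: [399.8, -112.0, 279.8]
ee_rot: [3.137, -0.011, -3.113]
wrist_force: [-0.2, 0.6, -0.1]
opening: 0.006
```

Run:
```python
from fr import *
s=bot.get_state()
plan(s)
cv2.imwrite('pics/top19.png',bot.grab_frame('top')[:,:,::-1])
cv2.imwrite('pics/s19.png',bot.grab_frame('scene')[:,:,::-1])
```

```text
t 20.3 pos [ 399.8 -112.   279.8] rot [ 3.1369 -0.0106 -3.1133] F [-0.17  0.59 -0.13] open 0.006
dp [0.0, 0.0, 0.0] twist [0.0, 0.0, 0.0] rows 0.0
```

View pics/top19.png

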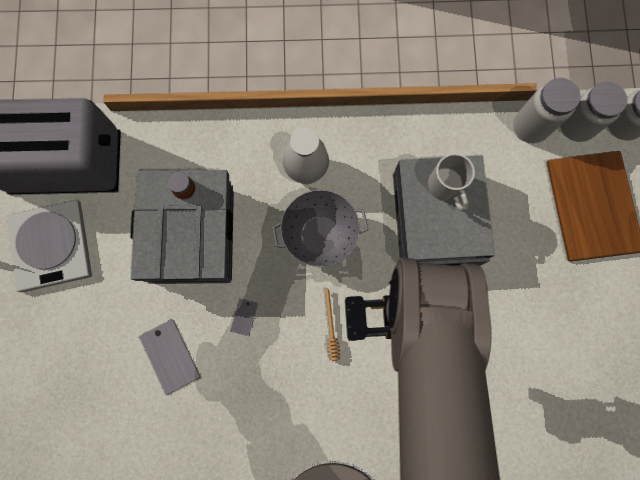

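View pics/s19.png

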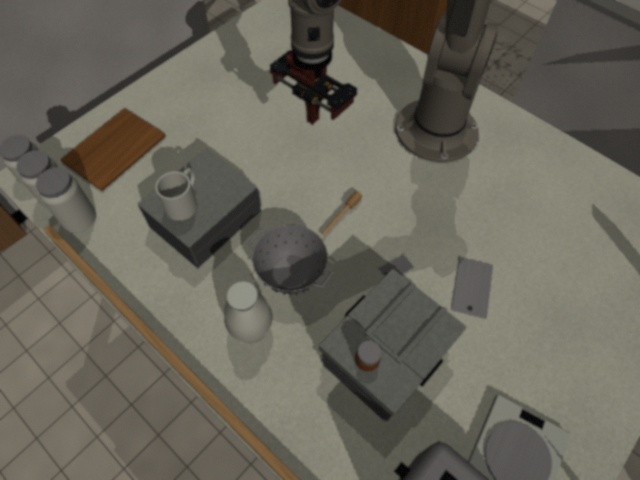

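Everything else is unmoved. I'll move the arm clear for one closer check of how far the tray is in.

Call:
apply_moves:
  increments:
    - {"grip":255,"dp":[-0.01,0.04,-0.02],"twist":[0,0,0]}
    - {"grip":255,"dp":[-0.02,0.08,-0.03],"twist":[0,0,0]}
    - {"grip":255,"dp":[-0.03,0.12,-0.03],"twist":[0,0,0]}
    - {"grip":255,"dp":[-0.04,0.16,-0.03],"twist":[0,0,0]}
    - {"grip":255,"dp":[-0.05,0.2,-0.03],"twist":[0,0,0]}
    - {"grip":255,"dp":[-0.05,0.23,-0.03],"twist":[0,0,0]}
    - {"grip":255,"dp":[-0.05,0.23,-0.03],"twist":[0,0,0]}
    - {"grip":255,"dp":[-0.05,0.23,-0.03],"twist":[0,0,0]}

```text
t: 21.07
ee_pos: [444.6, 117.2, 308.7]
ee_rot: [3.139, -0.014, -3.117]
wrist_force: [0.2, -1.8, -0.8]
opening: 0.005
```

Run:
```python
from fr import *
s=bot.get_state()
plan(s)
cv2.imwrite('pics/top20.png',bot.grab_frame('top')[:,:,::-1])
crop(cv2.imread('pics/top20.png'),380,140,510,290,4,'pics/c_top20.png')
```

```text
t 21.07 pos [444.6 117.2 308.7] rot [ 3.1386 -0.0138 -3.1166] F [ 0.2  -1.78 -0.82] open 0.005
dp [0.0, 0.0, 0.0] twist [0.0, 0.0, 0.0] rows 0.0
```

View pics/c_top20.png

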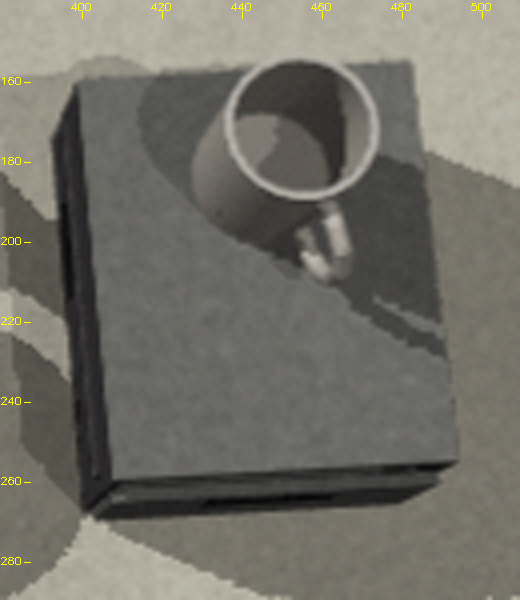

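Run:
```python
from fr import *
c=bot.get_calibration('top')
print('crate front top',ray_z(c,[(408,259.0),(494,255)],105).round(1)[:,:2])
# predicted outer top edge & inner top edge for closed candidates
a=.028; 
for xo in (515,520,523,525,532):
    print(xo,proj(c,[[xo-87*-a*-1*-1,-260+87,79],[xo+87*a,-260-87,79]]).round(1).tolist())
```

```text
crate front top [[ 532.3 -172.3]
 [ 535.7 -350.8]]
515 [[406.7, 267.9], [489.0, 265.6]]
520 [[406.6, 265.6], [488.8, 263.3]]
523 [[406.5, 264.2], [488.7, 261.9]]
525 [[406.4, 263.2], [488.6, 261.0]]
532 [[406.2, 260.0], [488.3, 257.7]]
```

Run:
```python
from h import *
im=cv2.imread('pics/top20.png'); im=(255*(im/255.)**.5).astype('uint8')
crop(im,395,245,500,275,7.5,'pics/c_top20b.png')
```

```text
(no output)
```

View pics/c_top20b.png

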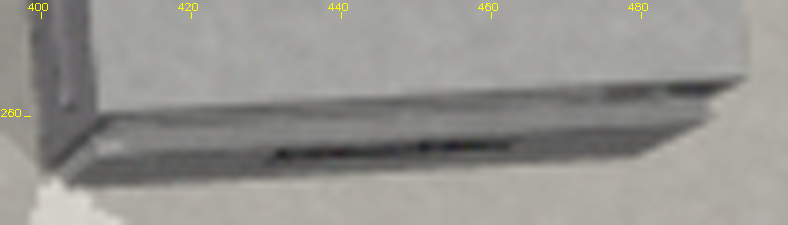

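Run:
```python
from station import bot
s=bot.get_state(); print(s['t'],s['wrist_force'].round(1)); print(bot.job_done())
```

```text
21.1167 [-0.   0.1  0.7]
the job is handed in; nothing more can be done
None
```

The scraper is in the tray, the tray is pushed in, and the job is handed in at about 21 s of the 72 s allowed.

- **Slide:** I pressed on the scraper with 5–11 N and slid it out until about 34 mm overhung the lid's front edge. The first stretch slipped roughly half the distance at about 5 N. From about 8 N on it moved with the finger.
- **Pick-up and placing:** I gripped the scraper across its width at the overhanging end and carried it level. In the tray I lowered it until its far end touched the floor, then let go. The camera then showed it lying flat.
- **Tray:** I pushed on the middle of the front panel with about 3 N until it stopped hard at about 18 N. The panel's outer face is at x ≈ 523–524, where a panel flush with the crate front would put it. The push force and the top camera agree on this within about 2 mm.
- **Last checks:** The arm was clear of everything with about zero wrist force. In the final pictures the jar, mug, colander, vase, dipper and the other plates stood where they started.
- **Not checked:** The scraper cannot be seen inside the closed tray, so its final position there rests on the picture taken just before the push.

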